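# Lay out the sharpening stones from the drying stack

### The job

The carver's sharpening stones are drying in a stack. Take the stack apart and lay each oblong stone flat on the wooden stand made for its length, centred between the end cleats and lined up with the stand, and put the small round dressing stone upright in the middle of the white dish. The stones are brittle: set them down, do not drop them; and leave the gouge and the glass jar that lie among them undisturbed.

Things in the scene. Friction and masses are not known exactly. Their poses are not given: they have to be found in the camera images.
- stone_big: large sharpening stone, a plain oblong block: 60 wide (its x) x 130 long (its y) x 26 mm high; at the start bottom of the stack, lying on a low plywood drying board (top at 14 mm). Origin: centre of its underside, z up.
- stone_mid: middle sharpening stone, a plain oblong block: 50 wide (its x) x 104 long (its y) x 22 mm high; at the start lies on the large stone. Origin: centre of its underside, z up.
- stone_small: small sharpening stone, a plain oblong block: 40 wide (its x) x 78 long (its y) x 20 mm high; at the start lies on the middle stone. Origin: centre of its underside, z up.
- puck: dressing stone, a small upright round stone 34 mm in diameter and 24 mm high; at the start on top of the stack. Origin: centre of its underside.
- stand_big: stand of the large stone, a fixed light wooden block 72 wide (its x) x 166 long (its y) x 20 mm high, with a dark cleat 10 mm thick and 8 mm high across each end of its top; the 146 mm between the cleats take the 130 mm stone lying along y. No stops at the long sides. Origin: centre of its underside; the bed is 20 mm above it.
- stand_mid: stand of the middle stone, a fixed light wooden block 62 wide (its x) x 140 long (its y) x 20 mm high, with a dark cleat 10 mm thick and 8 mm high across each end of its top; the 120 mm between the cleats take the 104 mm stone lying along y. No stops at the long sides. Origin: centre of its underside; the bed is 20 mm above it.
- stand_small: stand of the small stone, a fixed light wooden block 52 wide (its x) x 114 long (its y) x 20 mm high, with a dark cleat 10 mm thick and 8 mm high across each end of its top; the 94 mm between the cleats take the 78 mm stone lying along y. No stops at the long sides. Origin: centre of its underside; the bed is 20 mm above it.
- dish: fixed white round dish for the dressing stone, 68 mm in diameter at the rim, 58 mm inside, rim 14 mm high; its inner floor is 6 mm above its origin (centre of its underside).
- gouge: carving gouge lying on the bench, 168 mm long along its x (dark handle towards -x), 20 mm thick; to be left alone. Origin: under the front end of the handle, on the bench.
- jar: closed amber glass jar with a steel cap, 48 mm in diameter, 55 mm high, standing on the bench; to be left alone. Origin: centre of its underside.
Things that resemble listed ones, but are neither listed nor needed, are in the scene too. There is more than one size of the dish; the job needs the smallest.

How it is judged:
At the end, for the whole second after the job is handed in: Each oblong stone lies flat on its own stand's bed (height within 4 mm), its centre within 12 mm of the stand's centre along and across, its length within 0.2 rad of the stand's; the dressing stone stands upright on the dish's floor within 14 mm of its centre; all at rest (x of stone_big in the frame of stand_big between -0.012 and 0.012 m and y of stone_big in the frame of stand_big between -0.012 and 0.012 m and angle between the y axis of stone_big and the y axis of stand_big, either way round below 0.2 rad and z of stone_big in the frame of stand_big between 0.016 and 0.024 m and angle between each of stone_big, stone_mid, stone_small, puck's own z axis and vertical below 0.1 rad and linear speed of each of stone_big, stone_mid, stone_small, puck below 0.02 m/s and angular speed of each of stone_big, stone_mid, stone_small, puck below 0.2 rad/s and x of stone_mid in the frame of stand_mid between -0.012 and 0.012 m and y of stone_mid in the frame of stand_mid between -0.012 and 0.012 m and angle between the y axis of stone_mid and the y axis of stand_mid, either way round below 0.2 rad and z of stone_mid in the frame of stand_mid between 0.016 and 0.024 m and x of stone_small in the frame of stand_small between -0.012 and 0.012 m and y of stone_small in the frame of stand_small between -0.012 and 0.012 m and angle between the y axis of stone_small and the y axis of stand_small, either way round below 0.2 rad and z of stone_small in the frame of stand_small between 0.016 and 0.024 m and horizontal distance between puck and dish below 0.014 m and z of puck in the frame of dish between 0.002 and 0.01 m); the robot touches nothing.
It fails at once if a stone is dropped onto its place (faster than 0.65 m/s within the last 12 mm above it) ((horizontal distance between stone_big and stand_big below 0.05 m and z of stone_big in the frame of stand_big below 0.032 m and linear speed of stone_big above 0.65 m/s) or (horizontal distance between stone_mid and stand_mid below 0.05 m and z of stone_mid in the frame of stand_mid below 0.032 m and linear speed of stone_mid above 0.65 m/s) or (horizontal distance between stone_small and stand_small below 0.05 m and z of stone_small in the frame of stand_small below 0.032 m and linear speed of stone_small above 0.65 m/s) or (horizontal distance between puck and dish below 0.05 m and z of puck in the frame of dish below 0.018 m and linear speed of puck above 0.65 m/s)).
It fails at once if the gouge is moved more than 20 mm (distance of gouge from where it was at the start of the episode above 0.02 m).
It fails at once if the jar is moved more than 20 mm or tipped (distance of jar from where it was at the start of the episode above 0.02 m or angle between jar's own z axis and vertical above 0.3 rad).
It also fails if it takes over 102 s, if anything falls off the work surface, if the arm or the gripper's body presses on something with over 40 N, if the wrist force passes 120 N, or if a joint passes its speed limit or range.

### The arm

A 6-joint arm with a two-finger parallel gripper is mounted at the origin on the work surface. World frame = base frame: x ahead of the robot, y to its left, z up, the work surface at z = 0. Lengths are in m, angles in rad, forces in N, time in s.
With the tool pointing down it reaches from about 0.25 to 0.725 m from the base axis. Payload 4 kg.
Tool frame: the origin (TCP) lies midway between the tips of the shut fingers; the grasp point (between the pads) lies 19 mm behind it; z points along the fingers, y is the line along which they close (so a half turn about z gives the same grasp; the last joint's range is limited). The gripper opens to 85 mm and grips with 20 to 120 N. Pads are 22 mm wide; open, the fingers measure 114 mm over their backs; the gripper's body (76 mm by 85 mm) begins 54 mm behind the grasp point. The pads swing forward as they close: fully open they stand 13 mm farther back than shut.
Start: joints at [-1.243, 0.241, 0.005, 1.335, 0, 1.571], TCP at [0.161, -0.473, 0.231] pointing down, gripper open.
Joint ranges: [-2.72, 2.72], [-1.05, 1.87], [-1.09, 1.28], [-1.99, 2.15], [-1.42, 1.44], [-3.14, 3.14]. Speed limits (rad/s): [2.79, 2.79, 3.14, 3.14, 3.14, 3.14].

### API

Orientations are given as a unit quaternion [x, y, z, w].
In Python, from workcell import bot, camera, job_done gives the robot as it stands.
- The arm moves only by the tool carry_out, never from a script. Its argument "plan" is a list of rows, each an object of numbers: "dx", "dy", "dz": the shift along the tool's x, y, z in mm; "twist": the turn about the tool's z in degrees; "fingers": the closure, from -1 (fully open) to 1 (shut). In form: [{"dx": .., "dy": .., "dz": .., "twist": .., "fingers": ..}, ...]. A call has exactly 5 rows; each row is the pose to reach, as a shift and turn from the pose commanded when the call began, along the tool's axes at that moment; what a row does not reach only later rows make up. A row lasts 1/12 s, in which the tool goes at most 41.7 mm and 7.16 degrees, less where a joint would pass 70% of its speed; a pose out of reach is approached as far as the arm can. A call with a gripper value outside its range is refused whole. The fingers move at their own pace and stop on an object; the grip force is fixed at half the most. Time passes only in rows, so rows that repeat a pose let the fingers close, or fill a call up. It gives the time, the measured TCP pose, the force, the opening and the grip force at its end, in the units of the state.
- bot.get_obs(): the state, without advancing time (a new reading comes with each control period).
- camera(name): name is "scene" or "top" or "wrist"; returns a dict with "image" (420x560x3 uint8, red, green, blue), "intrinsics" (3x3 intrinsics, pixels), "eye" and "attitude" of the camera in the world. Camera axes: x right, y down, z forward; pixel columns grow to the right and rows downward; lengths in m; the calibration is good to about 2 mm. A picture is of the moment at which its call begins. There is no depth.
- job_done(): hands the job in; it is judged then, once.
The state is a dict: "clock": time; "joint_pos": joint angles; "joint_vel": joint speeds; "tau": joint torques, N m; "eef_pos": TCP position; "tool_rot": TCP orientation; "ft_force": force on the tool from outside, world axes, zero at the start; "ft_torque": the same for the moment, N m; "grip_width": finger opening in m; "grasp_force": force on a finger pad.
Only numpy, scipy, OpenCV 4.12 (cv2) and the standard library are available. Lean on these libraries where they do the work, as an engineer would, in place of code of your own. Each camera call takes 0.05 s, during which the arm holds its last target. There are 200 camera calls.

## Working session

There is one attempt and no reset: what is moved stays moved. The work goes in short steps, Python scripts to look and compute and a tool call to move; the robot and the scene stay as the last step left them, time stands still between calls to the robot, and variables do not carry over. Pictures are saved under pics/ and viewed, at most 14 in all, crops included, and the job is handed in when it is done.

Besides the shell and the picture viewer there is one more tool, called after ">>>" by a JSON object that holds its "fn" and its "kwargs", one argument or row to a line. carry_out: Moves the arm, as the interface text tells. Its arguments: {"type":"object","properties":{"plan":{"type":"array","items":{"type":"object","properties":{"dx":{"type":"number"},"dy":{"type":"number"},"dz":{"type":"number"},"twist":{"type":"number"},"fingers":{"type":"number"}}}}},"required":["plan"]}

```bash
mkdir -p pics; ls
python3 - <<'E'
from workcell import bot,camera
import cv2,pickle
o=bot.get_obs();print(o['clock'],o['eef_pos'],o['tool_rot'],o['grip_width'])
d={}
for n in('top','scene'):
    c=camera(n);d[n]=c;cv2.imwrite(f'pics/{n}0.png',c['image'][:,:,::-1]);print(n,c['intrinsics'],c['eye'],c['attitude'])
pickle.dump(d,open('d.pkl','wb'))
E
```

```text
pics
0.0 [ 0.16078784 -0.47276679  0.23039967] [ 9.86598551e-01  1.63163006e-01 -1.75115106e-04 -1.04997731e-03] 0.08546716276302038
top [[441.72549237   0.         286.91432433]
 [  0.         441.72549237 208.24580473]
 [  0.           0.           1.        ]] [ 0.44113901 -0.00780533  1.22296151] [ 0.71328539 -0.6995221   0.02751586 -0.03369959]
scene [[473.51795911   0.         283.04299845]
 [  0.         473.51795911 209.62727237]
 [  0.           0.           1.        ]] [1.30031126 0.07522126 0.86990169] [ 0.6123443   0.70241358 -0.27103505 -0.24122525]
```

View pics/top0.png

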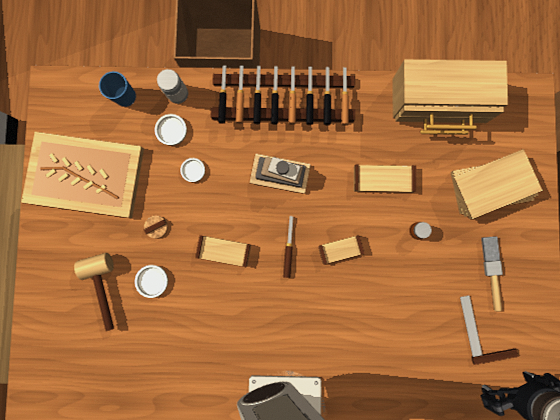

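View pics/scene0.png

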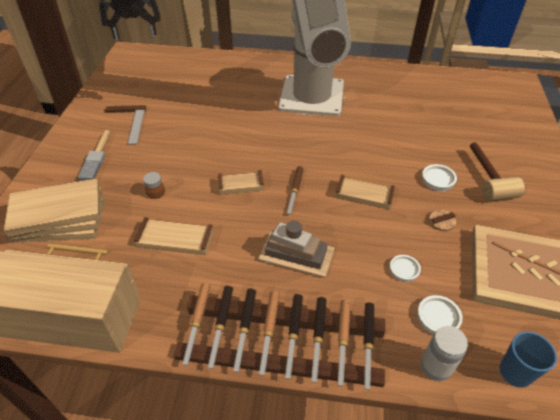

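The top view shows the stack at (280,172), the big stand at (385,179), mid stand (223,250), small stand (341,249), and the smallest dish at (193,170). The gouge is at (290,247) and the jar at (422,231). The scene view confirms the stack order, with the black puck on top.

```bash
cat > h.py <<'E'
import numpy as np,cv2
from scipy.spatial.transform import Rotation as R
def cast(c,uv,z):
    uv=np.atleast_2d(uv).astype(float)
    r=np.c_[uv,np.ones(len(uv))]@np.linalg.inv(c['intrinsics']).T
    r=R.from_quat(c['attitude']).apply(r); e=np.array(c['eye'])
    return (e+r*((z-e[2])/r[:,2])[:,None])[:,:2]
def proj(c,p):
    q=R.from_quat(c['attitude']).inv().apply(np.atleast_2d(p)-c['eye'])@c['intrinsics'].T
    return q[:,:2]/q[:,2:]
E
python3 - <<'E'
import pickle
from h import *
c=pickle.load(open('d.pkl','rb'))['top'];im=c['image']
T=[]
for u,v in((280,172),(385,179),(223,250),(341,249),(193,170),(290,247)):
    s=im[v-36:v+36,u-48:u+48,::-1]
    t=cv2.resize(s,(264,198),interpolation=cv2.INTER_CUBIC)
    T.append(t)
cv2.imwrite('pics/comp.png',np.vstack([np.hstack(T[:3]),np.hstack(T[3:])]))
hsv=cv2.cvtColor(im,cv2.COLOR_RGB2HSV)
for n,(u,v) in dict(big=(385,179),mid=(223,250),small=(341,249),dish=(193,170),stackstone=(280,172)).items():
    print(n,hsv[v,u],im[v,u],im[v+25,u])
    if n=='dish': m=((hsv[...,1]<60)&(hsv[...,2]>120))
    else: m=(im[...,0]>190)&(im[...,1]>150)
    m=m.astype(np.uint8); 
    w=np.zeros_like(m);w[v-36:v+36,u-48:u+48]=1
    k,_=cv2.findContours(m*w,cv2.RETR_EXTERNAL,cv2.CHAIN_APPROX_NONE)
    k=max(k,key=cv2.contourArea);r=cv2.minAreaRect(k);print(r)
    z=.014 if n in('dish','stackstone') else .02
    p=cast(c,cv2.boxPoints(r),z);print(p.mean(0).round(4),np.linalg.norm(p[1]-p[0]),np.linalg.norm(p[2]-p[1]),np.degrees(np.arctan2(*(p[1]-p[0])[::-1])),np.degrees(np.arctan2(*(p[2]-p[1])[::-1])))
E
```

```text
big [ 22 112 234] [234 206 131] [188 120  62]
((384.9931640625, 177.78030395507812), (52.5941047668457, 25.650903701782227), 1.3971810340881348)
[ 0.6346 -0.2637] 0.07119037040277243 0.1444375061480781 -1.0501699526632358 -90.36602140810302
mid [ 18 128 231] [231 186 115] [191 118  62]
((223.37359619140625, 251.00755310058594), (41.40349197387695, 22.360342025756836), 10.61965560913086)
[0.4258 0.1739] 0.060354863257292016 0.11296523600167405 -8.626151936408114 -99.4296971269579
small [ 18 128 220] [220 175 110] [173 110  56]
((340.6390380859375, 249.39630126953125), (18.744956970214844, 33.753807067871094), 75.0685806274414)
[ 0.4364 -0.144 ] 0.09174441642217215 0.050474781496351165 -74.00020389351533 -164.63633725183064
dish [ 40   3 236] [235 236 233] [189 116  62]
((192.00003051757812, 169.50001525878906), (23.33452033996582, 23.33452033996582), 45.0)
[0.6489 0.2691] 0.06460720115616155 0.06589428452159904 -42.994655472570926 -133.7476091091799
stackstone [13 37 96] [96 88 82] [184 116  60]
((279.2392272949219, 173.0140380859375), (55.83476638793945, 29.580074310302734), 10.954063415527344)
[0.6436 0.0271] 0.08278447525926136 0.1550950605281297 -9.321965634309194 -100.04884300047812
```

View pics/comp.png

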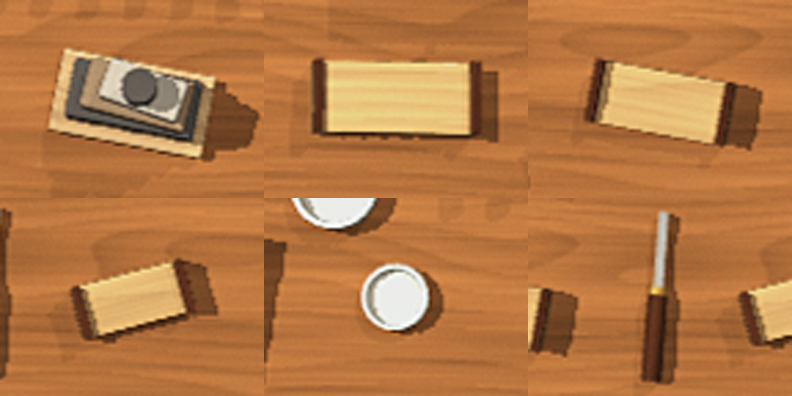

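The composite shows the stands' light beds between dark cleats and the stack's layers separated by tone. Tile 1 has the dark puck at about (139,87), on a pale stone, on a brown one, on a black one. Next I measure the stack and work out the first move.

```bash
cat >> h.py <<'E'
def go(o,x,y,z,yaw):
    """shift/twist in tool axes (mm, deg) to TCP target; yaw = world heading of tool x, mod 180"""
    r=R.from_quat(o['tool_rot']);d=r.inv().apply(np.array([x,y,z])-o['eef_pos'])*1e3
    a=r.as_matrix()[:,0];t=np.degrees(np.arctan2(a[1],a[0]))-yaw
    t=(t+90)%180-90
    return d.round(1),round(t,1)
def state():
    from workcell import bot
    o=bot.get_obs();print('t %.2f'%o['clock'],np.round(o['eef_pos'],4),'w %.4f'%o['grip_width'],'g',np.round(o['grasp_force'],1),'F',np.round(o['ft_force'],1),'tilt %.3f'%np.degrees(np.arccos(-R.from_quat(o['tool_rot']).as_matrix()[2,2])),'j6 %.2f'%o['joint_pos'][5])
    return o
E
python3 - <<'E'
import pickle
from h import *
c=pickle.load(open('d.pkl','rb'))['top'];im=c['image'].astype(int)
v0,u0=172-18,280-28
print('\n'.join(' '.join('%3d'%im[v,u].mean() for u in range(u0,u0+58,1)) for v in range(v0,v0+38,2)))
print(cast(c,(282.5,167.6),.106))
print(go(state(),.645,.025,.24,80))
E
```

```text
126 122 113 168 213 198 159 147 135 142 145 130 122 114 117 121 122 125 125 127 124 123 121 114 111 114 114 112 116 114 118 117 116 116 119 116 118 119 119 119 119 118 119 118 119 120 120 120 120 119 115 119 117 115 113 115 112 108
123 116 125 168 182 176 180 182 178 184 191 200 208 206 214 192 158 135 137 141 124 108  98  92  98 101 105 110 110 111 109 109 112 111 111 111 111 112 111 112 115 113 113 113 115 113 111 108 105 101 100 103 104 104 103 106 105 106
120 110 152 181 183 185 167 111  82  90  88  84  70 117 144 145 144 138 136 116 184 222 221 208 186 194 166 127 131 126 139 140 125 115 110 111 116 118 118 119 117 116 112 109 110 111 113 111 113 114 115 114 115 118 116 118 118 117
115  92 161 194 191 198 152  90  90  94  93  84 113 145 147 146 145 145 133 169 204 209 204 205 207 208 213 213 204 194 162 156 187 203 203 215 200 170 149 138 135 127 119 112 104 105 109 109 111 112 113 116 115 115 114 116 116 117
107 141 183 194 186 156 108  83  93  94  89  93 127 148 145 144 144 134 154 199 212 207 205 207 211 191 118  76  82  88  89  90  86  84 109 161 161 151 143 166 185 184 194 
[... 2772 characters left out ...]
110  77  80  47  21  17  19  24  49  48  98 122 117 125  91  63  63  66
106 107 106 105 105 105 106 104 105 106 107 108 107 108 109 107 105 106 108 107 108  77  51  45  58  80 114 152 163 168 174 177 185 189 188 190 187 186 183 181 180 179 177 175 176 173 178 176 183 154 126 127 137 107  67  68  68  70
110 109 110 109 111 110 109 109 108 111 108 110 108 108 107 108 107 108 110 109 110 109 108 111 109 109 109 109 112 112 108 107  91  62  43  69 106 144 167 172 175 178 184 192 192 191 191 198 197 196 193 191 192 126  56  72  71  70
[[0.64217584 0.01629841]]
t 0.10 [ 0.1608 -0.4728  0.2305] w 0.0854 g 0.0 F [-0.4  0.6  0.8] tilt 0.110 j6 1.57
(array([ 618.7, -315.5,   -8.9]), np.float64(-61.2))
```

>>> {"fn": "carry_out", "kwargs": {
  "plan": [
    {"dx": 20, "dy": -10, "dz": 0, "twist": 0, "fingers": -1},
    {"dx": 50, "dy": -26, "dz": 0, "twist": 0, "fingers": -1},
    {"dx": 84, "dy": -43, "dz": -4, "twist": 0, "fingers": -1},
    {"dx": 118, "dy": -60, "dz": -6, "twist": 0, "fingers": -1},
    {"dx": 152, "dy": -78, "dz": -9, "twist": 0, "fingers": -1}
  ]
}}

```text
clock: 0.52
eef_pos: [0.2803, -0.3492, 0.2399]
tool_rot: [0.987, 0.163, -0.0, -0.0]
ft_force: [0.2, 0.5, 0.9]
grip_width: 0.0855
grasp_force: 0.0
```

>>> {"fn": "carry_out", "kwargs": {
  "plan": [
    {"dx": 34, "dy": -17, "dz": 0, "twist": 0, "fingers": -1},
    {"dx": 68, "dy": -34, "dz": 0, "twist": 0, "fingers": -1},
    {"dx": 102, "dy": -52, "dz": 0, "twist": 0, "fingers": -1},
    {"dx": 136, "dy": -69, "dz": 0, "twist": 0, "fingers": -1},
    {"dx": 170, "dy": -86, "dz": 0, "twist": 0, "fingers": -1}
  ]
}}

```text
clock: 0.93
eef_pos: [0.4138, -0.2127, 0.2401]
tool_rot: [0.987, 0.163, -0.0, -0.0]
ft_force: [0.7, -1.6, 1.1]
grip_width: 0.0856
grasp_force: 0.0
```

>>> {"fn": "carry_out", "kwargs": {
  "plan": [
    {"dx": 34, "dy": -17, "dz": 0, "twist": 0, "fingers": -1},
    {"dx": 68, "dy": -34, "dz": 0, "twist": 0, "fingers": -1},
    {"dx": 102, "dy": -52, "dz": 0, "twist": 0, "fingers": -1},
    {"dx": 136, "dy": -69, "dz": 0, "twist": 0, "fingers": -1},
    {"dx": 170, "dy": -86, "dz": 0, "twist": 0, "fingers": -1}
  ]
}}

```text
clock: 1.35
eef_pos: [0.547, -0.0765, 0.2398]
tool_rot: [0.987, 0.163, -0.0, -0.0]
ft_force: [0.2, -1.1, 0.7]
grip_width: 0.0855
grasp_force: 0.0
```

>>> {"fn": "carry_out", "kwargs": {
  "plan": [
    {"dx": 34, "dy": -17, "dz": 0, "twist": -6, "fingers": -1},
    {"dx": 62, "dy": -32, "dz": 0, "twist": -12, "fingers": -1},
    {"dx": 86, "dy": -44, "dz": 0, "twist": -19, "fingers": -1},
    {"dx": 105, "dy": -54, "dz": 0, "twist": -26, "fingers": -1},
    {"dx": 115, "dy": -60, "dz": 0, "twist": -32, "fingers": -1}
  ]
}}

```text
clock: 1.77
eef_pos: [0.637, 0.018, 0.2388]
tool_rot: [0.902, 0.433, -0.001, -0.001]
ft_force: [0.0, -0.1, -0.3]
grip_width: 0.0852
grasp_force: 0.0
```

>>> {"fn": "carry_out", "kwargs": {
  "plan": [
    {"dx": 0, "dy": 0, "dz": 0, "twist": -6, "fingers": -1},
    {"dx": 0, "dy": 0, "dz": 0, "twist": -13, "fingers": -1},
    {"dx": 0, "dy": 0, "dz": 0, "twist": -20, "fingers": -1},
    {"dx": 0, "dy": 0, "dz": 0, "twist": -26, "fingers": -1},
    {"dx": 0, "dy": 0, "dz": 0, "twist": -29, "fingers": -1}
  ]
}}

```text
clock: 2.18
eef_pos: [0.6356, 0.0157, 0.2394]
tool_rot: [0.766, 0.643, -0.001, -0.001]
ft_force: [0.4, -0.2, 0.2]
grip_width: 0.0855
grasp_force: 0.0
```

Run:
```python
from h import *
from workcell import camera
import pickle
o=state();print(go(o,.645,.025,.24,80))
c=camera('wrist');pickle.dump((c,o),open('w1.pkl','wb'));cv2.imwrite('pics/w1.png',c['image'][:,:,::-1]);print(c['eye'],c['intrinsics'][0,0])
```

```text
t 2.18 [0.6356 0.0157 0.2394] w 0.0855 g 0.0 F [ 0.4 -0.2  0.2] tilt 0.096 j6 1.77
(array([10.8,  7.7, -0.6]), np.float64(0.0))
[0.64774743 0.08395389 0.38226533] 311.7578065393046
```

View pics/w1.png

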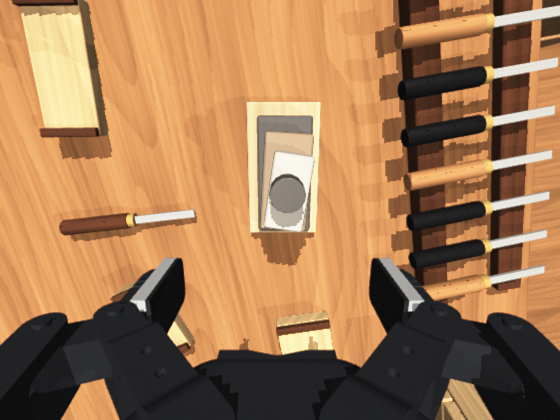

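The wrist view shows the stack around (285,165): puck at (287,195), white small stone tilted about 8°, brown mid stone and dark big stone. I'll fit rectangles to these.

Run:
```python
from h import *
import pickle
c,o=pickle.load(open('w1.pkl','rb'));im=c['image'];h=cv2.cvtColor(im,cv2.COLOR_RGB2HSV)
print([ (p,h[p[1],p[0]].tolist()) for p in((293,165),(287,195),(283,143),(264,140),(253,150),(273,175))])
w=np.zeros(h.shape[:2],np.uint8);w[95:238,240:328]=1
S,V=h[...,1].astype(int),h[...,2].astype(int)
def rect(m,z,n):
    m=cv2.morphologyEx((m*w).astype(np.uint8),cv2.MORPH_OPEN,np.ones((2,2)))
    k,_=cv2.findContours(m,cv2.RETR_EXTERNAL,cv2.CHAIN_APPROX_NONE);k=max(k,key=cv2.contourArea)
    r=cv2.minAreaRect(k);p=cast(c,cv2.boxPoints(r),z);e=p[1]-p[0],p[2]-p[1]
    L=max(e,key=np.linalg.norm);print(n,np.round(r[0],1),p.mean(0).round(4),[round(np.linalg.norm(x)*1e3,1) for x in e],'len dir %.1f'%(np.degrees(np.arctan2(L[1],L[0]))%180))
rect((S<45)&(V>170),.082,'small')
pk=(S<75)&(V<120)&(V>60)
rect(pk&(np.indices(S.shape)[0]>172)&(abs(np.indices(S.shape)[1]-288)<19),.106,'puck')
board=(V>200)&(S>75)
full=1-board
b=np.zeros_like(w);b[110:236,255:316]=1
rect((b==1)&(S<75)&(V<120),.040,'big')
rect((b==1)&(S>=45)&(S<100)&(V>115)&(V<215),.062,'mid')
rect((V>130),.014,'board')
```

```text
[((293, 165), [23, 12, 250]), ((287, 195), [16, 31, 140]), ((283, 143), [17, 73, 229]), ((264, 140), [16, 53, 120]), ((253, 150), [23, 66, 251]), ((273, 175), [23, 17, 242])]
small [289.6 192.1] [0.6472 0.0122] [np.float64(77.8), np.float64(38.2)] len dir 71.1
puck [286.1 179. ] [0.6465 0.0315] [np.float64(22.6), np.float64(6.4)] len dir 177.2
big [284.7 179.8] [0.6444 0.0184] [np.float64(30.9), np.float64(9.8)] len dir 3.2
mid [264.5 180.5] [0.6234 0.0234] [np.float64(7.0), np.float64(102.8)] len dir 79.6
board [284.5 167. ] [0.6457 0.0235] [np.float64(96.9), np.float64(169.3)] len dir 82.6
```

Run:
```python
from h import *
import pickle
c,o=pickle.load(open('w1.pkl','rb'));im=c['image'];h=cv2.cvtColor(im,cv2.COLOR_RGB2HSV)
m=((h[...,2]<165)).astype(np.uint8);w=np.zeros_like(m);w[170:220,262:312]=1
g=cv2.cvtColor(im,cv2.COLOR_RGB2GRAY)[165:225,258:318]
q=cv2.HoughCircles(cv2.resize(g,None,fx=4,fy=4,interpolation=cv2.INTER_CUBIC),cv2.HOUGH_GRADIENT,1,200,param1=100,param2=15,minRadius=56,maxRadius=96)
p=q[0,0]/4+[258,165,0];print(p)
xy=cast(c,p[:2],.106)[0];print(xy);o=state();print(go(o,*xy,.089,80))
```

```text
[287.875 195.125  17.75 ]
[0.64559547 0.01663104]
t 2.23 [0.6355 0.0156 0.2394] w 0.0853 g 0.0 F [ 0.2 -0.1 -0.2] tilt 0.096 j6 1.77
(array([  2.8,  10. , 150.4]), np.float64(0.0))
```

>>> {"fn": "carry_out", "kwargs": {
  "plan": [
    {"dx": 3, "dy": 10, "dz": 25, "twist": 0, "fingers": -1},
    {"dx": 3, "dy": 10, "dz": 60, "twist": 0, "fingers": -1},
    {"dx": 3, "dy": 10, "dz": 95, "twist": 0, "fingers": -1},
    {"dx": 3, "dy": 10, "dz": 125, "twist": 0, "fingers": -1},
    {"dx": 3, "dy": 10, "dz": 140, "twist": 0, "fingers": -1}
  ]
}}

```text
clock: 2.65
eef_pos: [0.643, 0.0166, 0.0948]
tool_rot: [0.768, 0.641, -0.003, -0.003]
ft_force: [-0.8, 0.3, -0.0]
grip_width: 0.0858
grasp_force: 0.0
```

>>> {"fn": "carry_out", "kwargs": {
  "plan": [
    {"dx": 0, "dy": 0, "dz": 6, "twist": 0, "fingers": -1},
    {"dx": 0, "dy": 0, "dz": 10, "twist": 0, "fingers": -0.7},
    {"dx": 0, "dy": 0, "dz": 10, "twist": 0, "fingers": -0.4},
    {"dx": 0, "dy": 0, "dz": 10, "twist": 0, "fingers": -0.1},
    {"dx": 0, "dy": 0, "dz": 10, "twist": 0, "fingers": 0.1}
  ]
}}

```text
clock: 3.07
eef_pos: [0.6476, 0.0167, 0.0923]
tool_rot: [0.767, 0.641, 0.001, 0.001]
ft_force: [0.3, 0.7, -0.6]
grip_width: 0.0396
grasp_force: 0.0
```

>>> {"fn": "carry_out", "kwargs": {
  "plan": [
    {"dx": 0, "dy": 0, "dz": 0, "twist": 0, "fingers": 0.3},
    {"dx": 0, "dy": 0, "dz": 0, "twist": 0, "fingers": 1},
    {"dx": 0, "dy": 0, "dz": 0, "twist": 0, "fingers": 1},
    {"dx": 0, "dy": 0, "dz": 0, "twist": 0, "fingers": 1},
    {"dx": 0, "dy": 0, "dz": 0, "twist": 0, "fingers": 1}
  ]
}}

```text
clock: 3.48
eef_pos: [0.6476, 0.0167, 0.0926]
tool_rot: [0.767, 0.641, 0.002, 0.001]
ft_force: [-0.6, 1.5, 6.3]
grip_width: 0.0315
grasp_force: 59.6
```

Run:
```python
from h import *
o=state();print(go(o,.6489,.2691,o['eef_pos'][2],80))
```

```text
t 3.48 [0.6476 0.0167 0.0926] w 0.0315 g 59.6 F [-0.6  1.5  6.3] tilt 0.238 j6 1.78
(array([248.6, -43.6,   0. ]), np.float64(-0.2))
```

>>> {"fn": "carry_out", "kwargs": {
  "plan": [
    {"dx": 0, "dy": 0, "dz": -6, "twist": 0, "fingers": 1},
    {"dx": 0, "dy": 0, "dz": -22, "twist": 0, "fingers": 1},
    {"dx": 0, "dy": 0, "dz": -45, "twist": 0, "fingers": 1},
    {"dx": 15, "dy": -3, "dz": -65, "twist": 0, "fingers": 1},
    {"dx": 40, "dy": -7, "dz": -80, "twist": 0, "fingers": 1}
  ]
}}

```text
clock: 3.9
eef_pos: [0.6469, 0.0553, 0.1726]
tool_rot: [0.769, 0.64, 0.0, 0.001]
ft_force: [0.2, 0.7, -0.3]
grip_width: 0.0313
grasp_force: 59.5
```

>>> {"fn": "carry_out", "kwargs": {
  "plan": [
    {"dx": 30, "dy": -5, "dz": 0, "twist": 0, "fingers": 1},
    {"dx": 60, "dy": -11, "dz": 0, "twist": 0, "fingers": 1},
    {"dx": 90, "dy": -16, "dz": 0, "twist": 0, "fingers": 1},
    {"dx": 120, "dy": -21, "dz": 0, "twist": 0, "fingers": 1},
    {"dx": 145, "dy": -26, "dz": 0, "twist": 0, "fingers": 1}
  ]
}}

```text
clock: 4.32
eef_pos: [0.6462, 0.2068, 0.1705]
tool_rot: [0.767, 0.642, 0.0, -0.0]
ft_force: [-0.9, -0.2, 0.3]
grip_width: 0.0311
grasp_force: 59.5
```

>>> {"fn": "carry_out", "kwargs": {
  "plan": [
    {"dx": 25, "dy": -4, "dz": 0, "twist": 0, "fingers": 1},
    {"dx": 45, "dy": -8, "dz": 0, "twist": 0, "fingers": 1},
    {"dx": 58, "dy": -10, "dz": 0, "twist": 0, "fingers": 1},
    {"dx": 64, "dy": -11, "dz": 0, "twist": 0, "fingers": 1},
    {"dx": 64, "dy": -11, "dz": 0, "twist": 0, "fingers": 1}
  ]
}}

```text
clock: 4.73
eef_pos: [0.6468, 0.2707, 0.17]
tool_rot: [0.767, 0.642, -0.0, -0.0]
ft_force: [-0.3, 0.6, 0.0]
grip_width: 0.0314
grasp_force: 59.5
```

Run:
```python
from h import *
from workcell import camera
import pickle
o=state();print(go(o,.6489,.2691,.0175,80))
c=camera('wrist');pickle.dump((c,o),open('w2.pkl','wb'));t=camera('top')
cv2.imwrite('pics/w2.png',np.vstack([c['image'],t['image'][60:300]])[:,:,::-1][:600])
pickle.dump(t,open('t2.pkl','wb'))
```

```text
t 4.73 [0.6468 0.2707 0.17  ] w 0.0314 g 59.5 F [-0.3  0.6  0. ] tilt 0.026 j6 2.14
(array([ -1.2,   2.4, 152.5]), np.float64(-0.1))
```

View pics/w2.png

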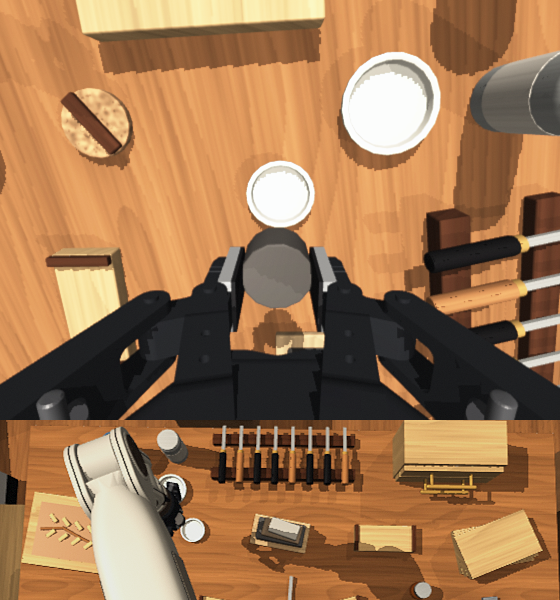

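The puck is held cleanly at (277,268). The dish rim is centred at about (280,194), and the stack remains undisturbed.

Run:
```python
from h import *
import pickle
c,o=pickle.load(open('w2.pkl','rb'));h=cv2.cvtColor(c['image'],cv2.COLOR_RGB2HSV)
m=((h[...,1]<50)&(h[...,2]>140)).astype(np.uint8);w=np.zeros_like(m);w[155:228,240:320]=1
k,_=cv2.findContours(m*w,cv2.RETR_EXTERNAL,cv2.CHAIN_APPROX_NONE);k=max(k,key=cv2.contourArea)[:,0]
k=k[k[:,1]<222]
p=cast(c,k,.014);A=np.c_[2*p,np.ones(len(p))];s=np.linalg.lstsq(A,(p**2).sum(1),rcond=None)[0];print('dish',s[:2],(s[2]+s[:2]@s[:2])**.5)
# puck top: z = tcp + .0134
print('puck',cast(c,(277,272),o['eef_pos'][2]+.0134))
print(go(state(),*s[:2],.0175,80))
```

```text
dish [0.64937951 0.26800889] 0.03311596547440124
puck [[0.64714821 0.27253211]]
t 4.83 [0.6472 0.2686 0.1702] w 0.0314 g 59.5 F [-0.2  0.  -1.2] tilt 0.049 j6 2.14
(array([-1.000e-01,  2.300e+00,  1.527e+02]), np.float64(-0.3))
```

>>> {"fn": "carry_out", "kwargs": {
  "plan": [
    {"dx": 0, "dy": 2, "dz": 20, "twist": 0, "fingers": 1},
    {"dx": 0, "dy": 2, "dz": 55, "twist": 0, "fingers": 1},
    {"dx": 0, "dy": 2, "dz": 90, "twist": 0, "fingers": 1},
    {"dx": 0, "dy": 2, "dz": 120, "twist": 0, "fingers": 1},
    {"dx": 0, "dy": 2, "dz": 135, "twist": 0, "fingers": 1}
  ]
}}

```text
clock: 5.25
eef_pos: [0.6466, 0.2659, 0.0305]
tool_rot: [0.768, 0.64, -0.004, -0.001]
ft_force: [-1.0, -0.0, -0.6]
grip_width: 0.0316
grasp_force: 59.5
```

>>> {"fn": "carry_out", "kwargs": {
  "plan": [
    {"dx": 0, "dy": 0, "dz": 4, "twist": 0, "fingers": 1},
    {"dx": 0, "dy": 0, "dz": 8, "twist": 0, "fingers": 1},
    {"dx": 0, "dy": 0, "dz": 11, "twist": 0, "fingers": 1},
    {"dx": 0, "dy": 0, "dz": 13, "twist": 0, "fingers": 1},
    {"dx": 0, "dy": 0, "dz": 14, "twist": 0, "fingers": 1}
  ]
}}

```text
clock: 5.67
eef_pos: [0.6503, 0.2694, 0.023]
tool_rot: [0.767, 0.641, 0.001, 0.0]
ft_force: [0.2, 0.2, -0.6]
grip_width: 0.0315
grasp_force: 59.5
```

>>> {"fn": "carry_out", "kwargs": {
  "plan": [
    {"dx": 0, "dy": 0, "dz": 1, "twist": 0, "fingers": 1},
    {"dx": 0, "dy": 0, "dz": 2, "twist": 0, "fingers": 1},
    {"dx": 0, "dy": 0, "dz": 3, "twist": 0, "fingers": 1},
    {"dx": 0, "dy": 0, "dz": 3, "twist": 0, "fingers": 1},
    {"dx": 0, "dy": 0, "dz": 3, "twist": 0, "fingers": 1}
  ]
}}

```text
clock: 6.08
eef_pos: [0.649, 0.2693, 0.0183]
tool_rot: [0.767, 0.641, -0.0, 0.0]
ft_force: [0.2, 0.1, -1.3]
grip_width: 0.0319
grasp_force: 59.5
```

>>> {"fn": "carry_out", "kwargs": {
  "plan": [
    {"dx": 0, "dy": 0, "dz": 0.7, "twist": 0, "fingers": 1},
    {"dx": 0, "dy": 0, "dz": 1.4, "twist": 0, "fingers": 1},
    {"dx": 0, "dy": 0, "dz": 2, "twist": 0, "fingers": 1},
    {"dx": 0, "dy": 0, "dz": 2, "twist": 0, "fingers": 1},
    {"dx": 0, "dy": 0, "dz": 2, "twist": 0, "fingers": 1}
  ]
}}

```text
clock: 6.5
eef_pos: [0.6491, 0.2693, 0.0167]
tool_rot: [0.767, 0.641, 0.0, 0.0]
ft_force: [-1.1, -0.5, 2.5]
grip_width: 0.0314
grasp_force: 59.8
```

Contact. Release, rise and return over the stack.

>>> {"fn": "carry_out", "kwargs": {
  "plan": [
    {"dx": 0, "dy": 0, "dz": 0, "twist": 0, "fingers": 0},
    {"dx": 0, "dy": 0, "dz": 0, "twist": 0, "fingers": -0.1},
    {"dx": 0, "dy": 0, "dz": 0, "twist": 0, "fingers": -0.2},
    {"dx": 0, "dy": 0, "dz": 0, "twist": 0, "fingers": -0.4},
    {"dx": 0, "dy": 0, "dz": 0, "twist": 0, "fingers": -0.5}
  ]
}}

```text
clock: 6.92
eef_pos: [0.649, 0.2692, 0.0161]
tool_rot: [0.767, 0.641, -0.0, -0.0]
ft_force: [-0.0, 0.3, 0.2]
grip_width: 0.064
grasp_force: 0.0
```

>>> {"fn": "carry_out", "kwargs": {
  "plan": [
    {"dx": 0, "dy": 0, "dz": -10, "twist": 0, "fingers": -0.5},
    {"dx": 0, "dy": 0, "dz": -35, "twist": 0, "fingers": -0.7},
    {"dx": 0, "dy": 0, "dz": -70, "twist": 0, "fingers": -1},
    {"dx": 0, "dy": 0, "dz": -110, "twist": 0, "fingers": -1},
    {"dx": -20, "dy": 4, "dz": -145, "twist": 0, "fingers": -1}
  ]
}}

```text
clock: 7.33
eef_pos: [0.649, 0.2522, 0.164]
tool_rot: [0.766, 0.643, 0.001, -0.0]
ft_force: [0.7, 0.6, 0.1]
grip_width: 0.0855
grasp_force: 0.0
```

>>> {"fn": "carry_out", "kwargs": {
  "plan": [
    {"dx": -35, "dy": 6, "dz": -20, "twist": 0, "fingers": -1},
    {"dx": -70, "dy": 12, "dz": -40, "twist": 0, "fingers": -1},
    {"dx": -105, "dy": 18, "dz": -55, "twist": 0, "fingers": -1},
    {"dx": -140, "dy": 24, "dz": -65, "twist": 0, "fingers": -1},
    {"dx": -170, "dy": 30, "dz": -70, "twist": 0, "fingers": -1}
  ]
}}

```text
clock: 7.75
eef_pos: [0.6494, 0.0741, 0.235]
tool_rot: [0.767, 0.641, 0.002, 0.001]
ft_force: [0.2, -1.1, 0.2]
grip_width: 0.0856
grasp_force: 0.0
```

>>> {"fn": "carry_out", "kwargs": {
  "plan": [
    {"dx": -20, "dy": 3, "dz": 0, "twist": 4, "fingers": -1},
    {"dx": -40, "dy": 7, "dz": 0, "twist": 9, "fingers": -1},
    {"dx": -52, "dy": 9, "dz": 0, "twist": 9, "fingers": -1},
    {"dx": -57, "dy": 10, "dz": 0, "twist": 9, "fingers": -1},
    {"dx": -57, "dy": 10, "dz": 0, "twist": 9, "fingers": -1}
  ]
}}

```text
clock: 8.17
eef_pos: [0.6486, 0.0174, 0.2317]
tool_rot: [0.815, 0.579, 0.0, 0.0]
ft_force: [-0.5, -1.0, -0.2]
grip_width: 0.0855
grasp_force: 0.0
```

```bash
cat >> h.py <<'E'
def stand(c,m,z,n):
    """largest blob of mask m -> centre, sides, length heading"""
    k,_=cv2.findContours(cv2.morphologyEx(m.astype(np.uint8),cv2.MORPH_OPEN,np.ones((3,3))),cv2.RETR_EXTERNAL,cv2.CHAIN_APPROX_NONE);k=max(k,key=cv2.contourArea)
    r=cv2.minAreaRect(k);p=cast(c,cv2.boxPoints(r),z);e=p[1]-p[0],p[2]-p[1]
    L=max(e,key=np.linalg.norm);a=np.degrees(np.arctan2(L[1],L[0]))%180
    print(n,np.round(r[0],1),p.mean(0).round(4),[round(np.linalg.norm(x)*1e3,1) for x in e],'dir %.1f'%a)
    return p.mean(0),a
E
python3 - <<'E'
from h import *
from workcell import camera
import pickle
o=state()
c=camera('wrist');pickle.dump((c,o),open('w3.pkl','wb'));cv2.imwrite('pics/w3.png',c['image'][:,:,::-1])
h=cv2.cvtColor(c['image'],cv2.COLOR_RGB2HSV);S,V=h[...,1],h[...,2]
w=np.zeros(S.shape,bool);w[60:300,200:370]=1
p,a=stand(c,w&(S<45)&(V>170),.082,'small');print(go(state(),*p,.064,a))
E
```

```text
t 8.17 [0.6486 0.0174 0.2317] w 0.0855 g 0.0 F [-0.5 -1.  -0.2] tilt 0.019 j6 1.93
small [276. 197.] [0.6463 0.0136] [np.float64(37.3), np.float64(77.7)] dir 71.7
t 8.22 [0.6485 0.0186 0.2314] w 0.0854 g 0.0 F [-0.3  0.9 -0.1] tilt 0.032 j6 1.93
(array([ -5.6,  -0.5, 167.4]), np.float64(-0.9))
```

View pics/w3.png

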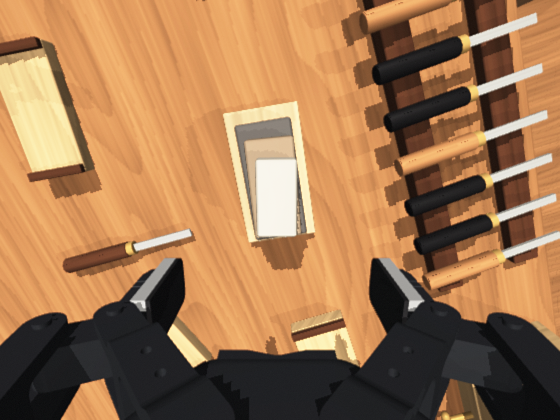

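The white small stone is fully visible, centred at (276,197) and aligned with the image axes. I'm going down on it now.

>>> {"fn": "carry_out", "kwargs": {
  "plan": [
    {"dx": -5, "dy": 0, "dz": 25, "twist": -1, "fingers": -1},
    {"dx": -5, "dy": 0, "dz": 62, "twist": -1, "fingers": -1},
    {"dx": -5, "dy": 0, "dz": 100, "twist": -1, "fingers": -1},
    {"dx": -5, "dy": 0, "dz": 132, "twist": -1, "fingers": -1},
    {"dx": -5, "dy": 0, "dz": 150, "twist": -1, "fingers": -1}
  ]
}}

```text
clock: 8.63
eef_pos: [0.644, 0.0156, 0.0765]
tool_rot: [0.809, 0.588, -0.003, -0.002]
ft_force: [-1.0, 0.3, 0.4]
grip_width: 0.0856
grasp_force: 0.0
```

>>> {"fn": "carry_out", "kwargs": {
  "plan": [
    {"dx": 0, "dy": 0, "dz": 8, "twist": 0, "fingers": -1},
    {"dx": 0, "dy": 0, "dz": 14, "twist": 0, "fingers": -1},
    {"dx": 0, "dy": 0, "dz": 17, "twist": 0, "fingers": -1},
    {"dx": 0, "dy": 0, "dz": 17, "twist": 0, "fingers": -0.7},
    {"dx": 0, "dy": 0, "dz": 17, "twist": 0, "fingers": -0.4}
  ]
}}

```text
clock: 9.05
eef_pos: [0.6482, 0.014, 0.066]
tool_rot: [0.81, 0.586, 0.001, 0.001]
ft_force: [0.2, 0.1, 0.0]
grip_width: 0.0637
grasp_force: 0.0
```

>>> {"fn": "carry_out", "kwargs": {
  "plan": [
    {"dx": 0, "dy": 0, "dz": 0, "twist": 0, "fingers": -0.1},
    {"dx": 0, "dy": 0, "dz": 0, "twist": 0, "fingers": 0.1},
    {"dx": 0, "dy": 0, "dz": 0, "twist": 0, "fingers": 0.3},
    {"dx": 0, "dy": 0, "dz": 0, "twist": 0, "fingers": 1},
    {"dx": 0, "dy": 0, "dz": 0, "twist": 0, "fingers": 1}
  ]
}}

```text
clock: 9.47
eef_pos: [0.648, 0.0136, 0.0661]
tool_rot: [0.81, 0.586, 0.001, 0.001]
ft_force: [-0.6, 0.4, 5.7]
grip_width: 0.0385
grasp_force: 61.9
```

>>> {"fn": "carry_out", "kwargs": {
  "plan": [
    {"dx": 0, "dy": 0, "dz": 0, "twist": 0, "fingers": 1},
    {"dx": 0, "dy": 0, "dz": 0, "twist": 0, "fingers": 1},
    {"dx": 0, "dy": 0, "dz": -3, "twist": 0, "fingers": 1},
    {"dx": 0, "dy": 0, "dz": -10, "twist": 0, "fingers": 1},
    {"dx": 0, "dy": 0, "dz": -20, "twist": 0, "fingers": 1}
  ]
}}

```text
clock: 9.88
eef_pos: [0.6456, 0.0135, 0.0834]
tool_rot: [0.81, 0.586, -0.001, -0.001]
ft_force: [-1.2, -0.2, -1.6]
grip_width: 0.0383
grasp_force: 61.1
```

Run:
```python
from h import *
o=state();print(go(o,.4364,-.144,.12,106))
```

```text
t 9.88 [0.6456 0.0135 0.0834] w 0.0383 g 61.1 F [-1.2 -0.2 -1.6] tilt 0.194 j6 1.91
(array([-215.1, -149.6,  -35.9]), np.float64(-34.2))
```

>>> {"fn": "carry_out", "kwargs": {
  "plan": [
    {"dx": 0, "dy": 0, "dz": -25, "twist": 0, "fingers": 1},
    {"dx": -15, "dy": -10, "dz": -50, "twist": -2, "fingers": 1},
    {"dx": -40, "dy": -28, "dz": -70, "twist": -6, "fingers": 1},
    {"dx": -70, "dy": -49, "dz": -76, "twist": -11, "fingers": 1},
    {"dx": -100, "dy": -70, "dz": -76, "twist": -16, "fingers": 1}
  ]
}}

```text
clock: 10.3
eef_pos: [0.5502, -0.06, 0.1636]
tool_rot: [0.719, 0.695, 0.002, 0.002]
ft_force: [0.2, -1.8, -0.8]
grip_width: 0.0387
grasp_force: 61.2
```

Run:
```python
from h import *
o=state();print(go(o,.4364,-.144,.16,106))
```

```text
t 10.30 [ 0.5502 -0.06    0.1636] w 0.0387 g 61.2 F [ 0.2 -1.8 -0.8] tilt 0.347 j6 1.50
(array([ -87.7, -110.9,    3. ]), np.float64(-17.9))
```

>>> {"fn": "carry_out", "kwargs": {
  "plan": [
    {"dx": -22, "dy": -28, "dz": 0, "twist": -5, "fingers": 1},
    {"dx": -44, "dy": -56, "dz": 0, "twist": -10, "fingers": 1},
    {"dx": -64, "dy": -80, "dz": 0, "twist": -14, "fingers": 1},
    {"dx": -78, "dy": -98, "dz": 0, "twist": -17, "fingers": 1},
    {"dx": -86, "dy": -108, "dz": 0, "twist": -18, "fingers": 1}
  ]
}}

```text
clock: 10.72
eef_pos: [0.4353, -0.1425, 0.1611]
tool_rot: [0.603, 0.797, -0.0, -0.0]
ft_force: [0.4, 0.2, -0.8]
grip_width: 0.0388
grasp_force: 61.1
```

Run:
```python
from h import *
from workcell import camera
import pickle
c=camera('wrist');o=state();c=camera('wrist');pickle.dump((c,o),open('w4.pkl','wb'));cv2.imwrite('pics/w4.png',c['image'][:,:,::-1])
print(go(o,.4364,-.144,.024,106))
```

```text
t 10.77 [ 0.4343 -0.1432  0.1611] w 0.0382 g 61.2 F [-1.3  0.2 -1.6] tilt 0.130 j6 0.98
(array([ -1.3,   2.1, 137.1]), np.float64(-0.3))
```

View pics/w4.png

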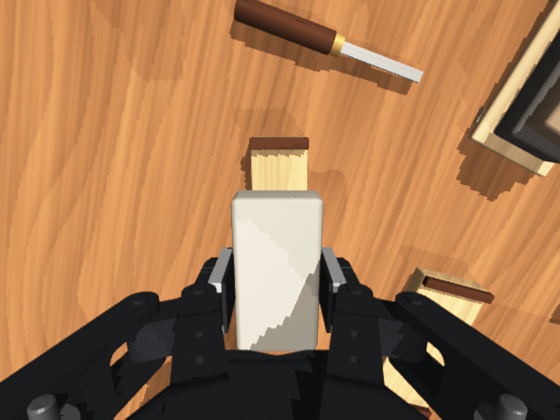

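The stone is held square and in line with the stand. The near cleat edge is at (279,150) and the stone's end at (278,192). I'll check the gap numerically.

Run:
```python
from h import *
import pickle
c,o=pickle.load(open('w4.pkl','rb'))
g=c['image'].astype(int).mean(2)
print('cleat col279',[(v,int(g[v,279])) for v in range(132,156)]); print('stone',[(v,int(g[v,278])) for v in range(186,202)])
x=R.from_quat(o['tool_rot']).as_matrix()[:2,0]; z=o['eef_pos'][2]; E=o['eef_pos'][:2]
print('cleat inner',(cast(c,(279,149.5),.028)[0]-E)@x,'outer',(cast(c,(279,138),.028)[0]-E)@x,'stone end top',(cast(c,(278,198),z+.016)[0]-E)@x,(cast(c,(278,192),z-.004)[0]-E)@x)
y=R.from_quat(o['tool_rot']).as_matrix()[:2,1]
print('lat bed edges',[(cast(c,(u,165),.02)[0]-E)@y for u in (251,308)],'stone edges',[(cast(c,(u,230),z+.016)[0]-E)@y for u in (234,321)])
```

```text
cleat col279 [(132, 121), (133, 123), (134, 122), (135, 124), (136, 123), (137, 88), (138, 71), (139, 74), (140, 75), (141, 75), (142, 73), (143, 73), (144, 75), (145, 74), (146, 72), (147, 70), (148, 64), (149, 90), (150, 120), (151, 127), (152, 125), (153, 132), (154, 184), (155, 199)]
stone [(186, 194), (187, 194), (188, 194), (189, 194), (190, 163), (191, 144), (192, 145), (193, 146), (194, 150), (195, 154), (196, 155), (197, 167), (198, 189), (199, 211), (200, 225), (201, 226)]
cleat inner 0.043820030825542255 outer 0.05364191066034525 stone end top 0.03758610777692501 0.03554914075931084
lat bed edges [np.float64(-0.023916046583620034), np.float64(0.028028293008479678)] stone edges [np.float64(-0.018521966102173604), np.float64(0.01904163042945374)]
```

>>> {"fn": "carry_out", "kwargs": {
  "plan": [
    {"dx": -1, "dy": 2, "dz": 20, "twist": 0, "fingers": 1},
    {"dx": -1, "dy": 2, "dz": 52, "twist": 0, "fingers": 1},
    {"dx": -1, "dy": 2, "dz": 84, "twist": 0, "fingers": 1},
    {"dx": -1, "dy": 2, "dz": 108, "twist": 0, "fingers": 1},
    {"dx": -1, "dy": 2, "dz": 120, "twist": 0, "fingers": 1}
  ]
}}

```text
clock: 11.23
eef_pos: [0.439, -0.1405, 0.0377]
tool_rot: [0.603, 0.798, -0.0, -0.002]
ft_force: [0.2, -0.3, -1.9]
grip_width: 0.0388
grasp_force: 61.1
```

>>> {"fn": "carry_out", "kwargs": {
  "plan": [
    {"dx": 0, "dy": 0, "dz": 4, "twist": 0, "fingers": 1},
    {"dx": 0, "dy": 0, "dz": 8, "twist": 0, "fingers": 1},
    {"dx": 0, "dy": 0, "dz": 11, "twist": 0, "fingers": 1},
    {"dx": 0, "dy": 0, "dz": 13, "twist": 0, "fingers": 1},
    {"dx": 0, "dy": 0, "dz": 14, "twist": 0, "fingers": 1}
  ]
}}

```text
clock: 11.65
eef_pos: [0.4411, -0.1418, 0.027]
tool_rot: [0.603, 0.798, 0.0, 0.001]
ft_force: [0.5, 0.4, -0.9]
grip_width: 0.0385
grasp_force: 61.1
```

>>> {"fn": "carry_out", "kwargs": {
  "plan": [
    {"dx": 0, "dy": 0, "dz": 1, "twist": 0, "fingers": 1},
    {"dx": 0, "dy": 0, "dz": 2, "twist": 0, "fingers": 1},
    {"dx": 0, "dy": 0, "dz": 2, "twist": 0, "fingers": 1},
    {"dx": 0, "dy": 0, "dz": 2, "twist": 0, "fingers": 1},
    {"dx": 0, "dy": 0, "dz": 2, "twist": 0, "fingers": 1}
  ]
}}

```text
clock: 12.07
eef_pos: [0.4402, -0.1417, 0.0245]
tool_rot: [0.603, 0.797, 0.0, 0.0]
ft_force: [-0.3, -0.4, -1.4]
grip_width: 0.0383
grasp_force: 61.1
```

>>> {"fn": "carry_out", "kwargs": {
  "plan": [
    {"dx": -1, "dy": -2, "dz": 0, "twist": 0, "fingers": 1},
    {"dx": -1, "dy": -4, "dz": 0, "twist": 0, "fingers": 1},
    {"dx": -1, "dy": -4, "dz": 1, "twist": 0, "fingers": 1},
    {"dx": -1, "dy": -4, "dz": 1, "twist": 0, "fingers": 1},
    {"dx": -1, "dy": -4, "dz": 1, "twist": 0, "fingers": 1}
  ]
}}

```text
clock: 12.48
eef_pos: [0.4361, -0.1439, 0.0241]
tool_rot: [0.604, 0.797, -0.0, 0.0]
ft_force: [-3.4, 0.9, 7.5]
grip_width: 0.0385
grasp_force: 62.0
```

Contact, and on target. Release and return to the stack.

>>> {"fn": "carry_out", "kwargs": {
  "plan": [
    {"dx": 0, "dy": 0, "dz": 0, "twist": 0, "fingers": 0},
    {"dx": 0, "dy": 0, "dz": 0, "twist": 0, "fingers": -0.2},
    {"dx": 0, "dy": 0, "dz": 0, "twist": 0, "fingers": -0.4},
    {"dx": 0, "dy": 0, "dz": 0, "twist": 0, "fingers": -0.7},
    {"dx": 0, "dy": 0, "dz": 0, "twist": 0, "fingers": -0.7}
  ]
}}

```text
clock: 12.9
eef_pos: [0.4366, -0.1437, 0.0232]
tool_rot: [0.603, 0.798, -0.0, -0.0]
ft_force: [-0.4, -0.4, -0.1]
grip_width: 0.0726
grasp_force: 0.0
```

>>> {"fn": "carry_out", "kwargs": {
  "plan": [
    {"dx": 0, "dy": 0, "dz": -10, "twist": 0, "fingers": -0.7},
    {"dx": 0, "dy": 0, "dz": -35, "twist": 0, "fingers": -1},
    {"dx": 0, "dy": 0, "dz": -70, "twist": 0, "fingers": -1},
    {"dx": 0, "dy": 0, "dz": -105, "twist": 0, "fingers": -1},
    {"dx": 0, "dy": 0, "dz": -140, "twist": 0, "fingers": -1}
  ]
}}

```text
clock: 13.32
eef_pos: [0.436, -0.1435, 0.1645]
tool_rot: [0.603, 0.798, -0.0, -0.001]
ft_force: [1.4, -0.8, -0.8]
grip_width: 0.0857
grasp_force: 0.0
```

Run:
```python
from h import *
from workcell import camera
import pickle
o=state();print(go(o,.640,.01,.23,80))
for n in('wrist','top'):
  c=camera(n);h=cv2.cvtColor(c['image'],cv2.COLOR_RGB2HSV);S,V=h[...,1],h[...,2]
  if n=='wrist':
    w=np.zeros(S.shape,bool);w[100:400,170:390]=1;stand(c,w&(S<60)&(V>120),.04,'small');cv2.imwrite('pics/w5.png',c['image'][:,:,::-1])
  else: cv2.imwrite('pics/t5.png',c['image'][:,:,::-1])
```

```text
t 13.32 [ 0.436  -0.1435  0.1645] w 0.0857 g 0.0 F [ 1.4 -0.8 -0.8] tilt 0.064 j6 0.98
(array([ 92.2, 238. , -65.7]), np.float64(25.8))
small [277. 200.] [ 0.4361 -0.1443] [np.float64(37.5), np.float64(76.9)] dir 106.9
```

View pics/w5.png

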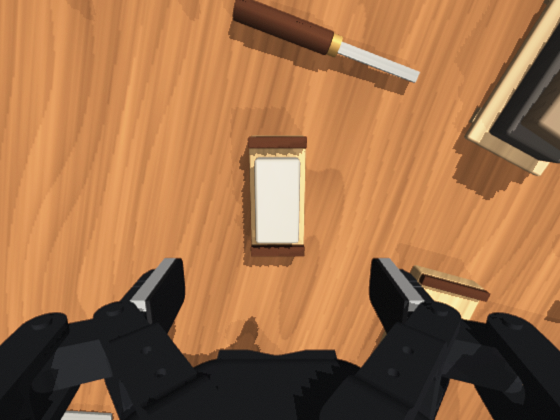

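The small stone sits between its cleats, centred at (277,200). Back to the stack now.

>>> {"fn": "carry_out", "kwargs": {
  "plan": [
    {"dx": 8, "dy": 20, "dz": -15, "twist": 0, "fingers": -1},
    {"dx": 20, "dy": 53, "dz": -30, "twist": 4, "fingers": -1},
    {"dx": 33, "dy": 86, "dz": -45, "twist": 9, "fingers": -1},
    {"dx": 46, "dy": 119, "dz": -55, "twist": 14, "fingers": -1},
    {"dx": 59, "dy": 152, "dz": -60, "twist": 18, "fingers": -1}
  ]
}}

```text
clock: 13.83
eef_pos: [0.5684, -0.0446, 0.2245]
tool_rot: [0.722, 0.692, 0.001, 0.001]
ft_force: [1.6, -0.5, 0.1]
grip_width: 0.0858
grasp_force: 0.0
```

Run:
```python
from h import *
o=state();print(go(o,.640,.01,.23,80))
```

```text
t 13.83 [ 0.5684 -0.0446  0.2245] w 0.0858 g 0.0 F [ 1.6 -0.5  0.1] tilt 0.127 j6 1.54
(array([57.7, 69.2, -5.4]), np.float64(7.5))
```

>>> {"fn": "carry_out", "kwargs": {
  "plan": [
    {"dx": 22, "dy": 26, "dz": 0, "twist": 3, "fingers": -1},
    {"dx": 40, "dy": 48, "dz": -5, "twist": 6, "fingers": -1},
    {"dx": 52, "dy": 62, "dz": -5, "twist": 8, "fingers": -1},
    {"dx": 57, "dy": 68, "dz": -5, "twist": 8, "fingers": -1},
    {"dx": 57, "dy": 68, "dz": -5, "twist": 8, "fingers": -1}
  ]
}}

```text
clock: 14.25
eef_pos: [0.6374, 0.0099, 0.2265]
tool_rot: [0.766, 0.642, -0.001, -0.001]
ft_force: [0.4, -0.6, -0.1]
grip_width: 0.0857
grasp_force: 0.0
```

Run:
```python
from h import *
from workcell import camera
import pickle
o=state()
c=camera('wrist');pickle.dump((c,o),open('w6.pkl','wb'));cv2.imwrite('pics/w6.png',c['image'][:,:,::-1])
h=cv2.cvtColor(c['image'],cv2.COLOR_RGB2HSV);S,V=h[...,1],h[...,2]
u,v=proj(c,[.645,.02,.062])[0].astype(int);print(u,v,h[v,u])
w=np.zeros(S.shape,bool);w[v-80:v+80,u-60:u+60]=1
p,a=stand(c,w&(S<100)&(V>180)&(abs(S.astype(int)-h[v,u,1])<14),.062,'mid');print(go(state(),*p,.043,a))
```

```text
t 14.25 [0.6374 0.0099 0.2265] w 0.0857 g 0.0 F [ 0.4 -0.6 -0.1] tilt 0.116 j6 1.76
282 179 [ 17  76 227]
mid [283.9 177.8] [0.6457 0.0193] [np.float64(101.7), np.float64(47.3)] dir 75.7
t 14.30 [0.6365 0.0089 0.2268] w 0.0854 g 0.0 F [-0.4 -0.   0.8] tilt 0.145 j6 1.76
(array([ 12. ,   7.7, 183.8]), np.float64(4.2))
```

View pics/w6.png

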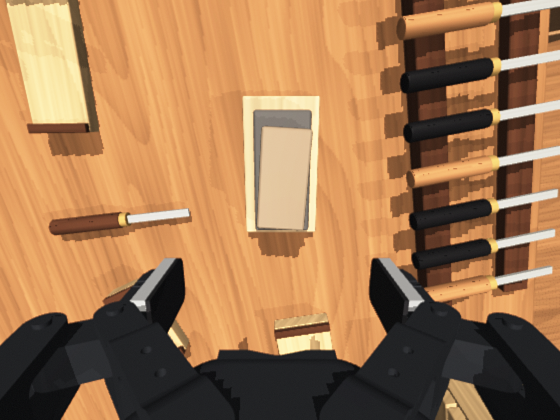

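The mid stone is centred at (284,178), turned about 4°. Descend and grip.

>>> {"fn": "carry_out", "kwargs": {
  "plan": [
    {"dx": 12, "dy": 8, "dz": 25, "twist": 4, "fingers": -1},
    {"dx": 12, "dy": 8, "dz": 65, "twist": 4, "fingers": -1},
    {"dx": 12, "dy": 8, "dz": 105, "twist": 4, "fingers": -1},
    {"dx": 12, "dy": 8, "dz": 143, "twist": 4, "fingers": -1},
    {"dx": 12, "dy": 8, "dz": 165, "twist": 4, "fingers": -1}
  ]
}}

```text
clock: 14.72
eef_pos: [0.6425, 0.0175, 0.0586]
tool_rot: [0.789, 0.614, -0.003, -0.002]
ft_force: [-1.4, 0.1, -0.2]
grip_width: 0.0853
grasp_force: 0.0
```

>>> {"fn": "carry_out", "kwargs": {
  "plan": [
    {"dx": 0, "dy": 0, "dz": 9, "twist": 0, "fingers": -1},
    {"dx": 0, "dy": 0, "dz": 15, "twist": 0, "fingers": -1},
    {"dx": 0, "dy": 0, "dz": 18, "twist": 0, "fingers": -1},
    {"dx": 0, "dy": 0, "dz": 18, "twist": 0, "fingers": -1},
    {"dx": 0, "dy": 0, "dz": 18, "twist": 0, "fingers": -0.7}
  ]
}}

```text
clock: 15.13
eef_pos: [0.6483, 0.0189, 0.0475]
tool_rot: [0.789, 0.614, 0.002, 0.001]
ft_force: [-0.5, -0.5, 0.8]
grip_width: 0.0757
grasp_force: 0.0
```

>>> {"fn": "carry_out", "kwargs": {
  "plan": [
    {"dx": 0, "dy": 0, "dz": 0, "twist": 0, "fingers": -0.4},
    {"dx": 0, "dy": 0, "dz": 0, "twist": 0, "fingers": -0.1},
    {"dx": 0, "dy": 0, "dz": 0, "twist": 0, "fingers": 0.1},
    {"dx": 0, "dy": 0, "dz": 0, "twist": 0, "fingers": 1},
    {"dx": 0, "dy": 0, "dz": 0, "twist": 0, "fingers": 1}
  ]
}}

```text
clock: 15.55
eef_pos: [0.6481, 0.0193, 0.0472]
tool_rot: [0.789, 0.614, 0.001, 0.001]
ft_force: [-0.5, -0.2, 5.6]
grip_width: 0.0485
grasp_force: 64.9
```

Run:
```python
from h import *
o=state();print(go(o,.4258,.1739,.16,81))
```

```text
t 15.55 [0.6481 0.0193 0.0472] w 0.0485 g 64.9 F [-0.5 -0.2  5.6] tilt 0.183 j6 1.85
(array([  95.4, -253.1, -113.5]), np.float64(-5.2))
```

>>> {"fn": "carry_out", "kwargs": {
  "plan": [
    {"dx": 0, "dy": 0, "dz": -3, "twist": 0, "fingers": 1},
    {"dx": 0, "dy": 0, "dz": -12, "twist": 0, "fingers": 1},
    {"dx": 0, "dy": 0, "dz": -30, "twist": 0, "fingers": 1},
    {"dx": 0, "dy": 0, "dz": -60, "twist": 0, "fingers": 1},
    {"dx": 5, "dy": -14, "dz": -90, "twist": 0, "fingers": 1}
  ]
}}

```text
clock: 15.97
eef_pos: [0.6348, 0.0261, 0.1347]
tool_rot: [0.79, 0.613, -0.001, -0.0]
ft_force: [1.2, 0.6, -0.6]
grip_width: 0.0486
grasp_force: 64.0
```

>>> {"fn": "carry_out", "kwargs": {
  "plan": [
    {"dx": 11, "dy": -28, "dz": -15, "twist": 0, "fingers": 1},
    {"dx": 22, "dy": -60, "dz": -24, "twist": -1, "fingers": 1},
    {"dx": 35, "dy": -92, "dz": -24, "twist": -2, "fingers": 1},
    {"dx": 47, "dy": -124, "dz": -24, "twist": -3, "fingers": 1},
    {"dx": 59, "dy": -156, "dz": -24, "twist": -4, "fingers": 1}
  ]
}}

```text
clock: 16.38
eef_pos: [0.4962, 0.1235, 0.1597]
tool_rot: [0.767, 0.641, 0.0, -0.0]
ft_force: [0.1, -0.1, -1.7]
grip_width: 0.0486
grasp_force: 64.0
```

Run:
```python
from h import *
o=state();print(go(o,.4258,.1739,.16,81))
```

```text
t 16.38 [0.4962 0.1235 0.1597] w 0.0486 g 64.0 F [ 0.1 -0.1 -1.7] tilt 0.010 j6 1.99
(array([ 37.1, -78.2,  -0.3]), np.float64(-1.2))
```

>>> {"fn": "carry_out", "kwargs": {
  "plan": [
    {"dx": 13, "dy": -28, "dz": 0, "twist": -1, "fingers": 1},
    {"dx": 24, "dy": -52, "dz": 0, "twist": -1, "fingers": 1},
    {"dx": 31, "dy": -66, "dz": 0, "twist": -1, "fingers": 1},
    {"dx": 34, "dy": -72, "dz": 0, "twist": -1, "fingers": 1},
    {"dx": 34, "dy": -72, "dz": 0, "twist": -1, "fingers": 1}
  ]
}}

```text
clock: 16.8
eef_pos: [0.4319, 0.1698, 0.1596]
tool_rot: [0.761, 0.649, -0.0, -0.0]
ft_force: [-0.9, 0.3, -3.1]
grip_width: 0.0487
grasp_force: 64.0
```

>>> {"fn": "carry_out", "kwargs": {
  "plan": [
    {"dx": 0, "dy": 0, "dz": 0, "twist": 0, "fingers": 1},
    {"dx": 0, "dy": 0, "dz": 0, "twist": 0, "fingers": 1},
    {"dx": 0, "dy": 0, "dz": 0, "twist": 0, "fingers": 1},
    {"dx": 0, "dy": 0, "dz": 0, "twist": 0, "fingers": 1},
    {"dx": 0, "dy": 0, "dz": 0, "twist": 0, "fingers": 1}
  ]
}}

```text
clock: 17.22
eef_pos: [0.4335, 0.1687, 0.1591]
tool_rot: [0.762, 0.648, -0.0, -0.0]
ft_force: [-0.5, -0.9, -3.0]
grip_width: 0.0488
grasp_force: 64.0
```

Run:
```python
from h import *
from workcell import camera
import pickle
o=state();c=camera('wrist');pickle.dump((c,o),open('w7.pkl','wb'));cv2.imwrite('pics/w7.png',c['image'][:,:,::-1])
print(go(o,.4258,.1739,.0275,81))
```

```text
t 17.22 [0.4335 0.1687 0.1591] w 0.0488 g 64.0 F [-0.5 -0.9 -3. ] tilt 0.014 j6 2.10
(array([  4. ,  -8.5, 131.6]), np.float64(-0.3))
```

View pics/w7.png

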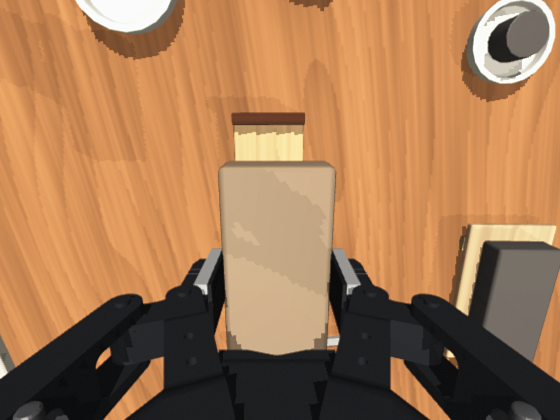

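The mid stone is held level above its stand, with the cleat at rows 113–125 and the bed at columns 235–303. The puck stands upright in the dish at the top right.

Run:
```python
from h import *
import pickle
c,o=pickle.load(open('w7.pkl','rb'))
g=c['image'].astype(int).mean(2);print([(u,int(g[143,u])) for u in (*range(230,240),*range(298,308))],[(v,int(g[v,269])) for v in range(108,130)])
M=R.from_quat(o['tool_rot']).as_matrix();x,y=M[:2,0],M[:2,1];z=o['eef_pos'][2];E=o['eef_pos'][:2]
f=lambda p,z,a:round(float((cast(c,p,z)[0]-E)@a)*1e3,1)
print('cleat inner',f((269,124.5),.028,x),'outer',f((269,112.5),.028,x),'stone end bottom',f((277,162),z-.007,x),'top',f((277,168),z+.015,x))
print('bed',f((235,143),.02,y),f((303,143),.02,y),'stone',f((221,200),z+.015,y),f((334,200),z+.015,y))
```

```text
[(230, 137), (231, 137), (232, 138), (233, 137), (234, 158), (235, 196), (236, 213), (237, 214), (238, 211), (239, 210), (298, 217), (299, 216), (300, 217), (301, 217), (302, 199), (303, 140), (304, 143), (305, 150), (306, 153), (307, 153)] [(108, 145), (109, 145), (110, 146), (111, 146), (112, 108), (113, 74), (114, 68), (115, 69), (116, 69), (117, 70), (118, 70), (119, 69), (120, 69), (121, 64), (122, 62), (123, 60), (124, 62), (125, 125), (126, 141), (127, 141), (128, 140), (129, 140)]
cleat inner 64.9 outer 74.7 stone end bottom 49.5 top 50.0
bed -37.3 23.1 stone -23.7 24.1
```

>>> {"fn": "carry_out", "kwargs": {
  "plan": [
    {"dx": 3, "dy": -4, "dz": 15, "twist": 0, "fingers": 1},
    {"dx": 6, "dy": -8, "dz": 47, "twist": 0, "fingers": 1},
    {"dx": 6, "dy": -8, "dz": 79, "twist": 0, "fingers": 1},
    {"dx": 6, "dy": -8, "dz": 105, "twist": 0, "fingers": 1},
    {"dx": 6, "dy": -8, "dz": 116, "twist": 0, "fingers": 1}
  ]
}}

```text
clock: 17.68
eef_pos: [0.4236, 0.1752, 0.0399]
tool_rot: [0.762, 0.648, -0.003, -0.001]
ft_force: [0.1, 0.3, -3.3]
grip_width: 0.0484
grasp_force: 63.9
```

>>> {"fn": "carry_out", "kwargs": {
  "plan": [
    {"dx": 0, "dy": 0, "dz": 4, "twist": 0, "fingers": 1},
    {"dx": 0, "dy": 0, "dz": 7, "twist": 0, "fingers": 1},
    {"dx": 0, "dy": 0, "dz": 10, "twist": 0, "fingers": 1},
    {"dx": 0, "dy": 0, "dz": 12, "twist": 0, "fingers": 1},
    {"dx": 0, "dy": 0, "dz": 13, "twist": 0, "fingers": 1}
  ]
}}

```text
clock: 18.1
eef_pos: [0.427, 0.1767, 0.031]
tool_rot: [0.762, 0.648, 0.001, 0.0]
ft_force: [0.4, -0.0, -2.6]
grip_width: 0.0484
grasp_force: 63.9
```

>>> {"fn": "carry_out", "kwargs": {
  "plan": [
    {"dx": 0, "dy": 0, "dz": 0.5, "twist": 0, "fingers": 1},
    {"dx": 0, "dy": 0, "dz": 1, "twist": 0, "fingers": 1},
    {"dx": 0, "dy": 0, "dz": 1, "twist": 0, "fingers": 1},
    {"dx": 0, "dy": 0, "dz": 1, "twist": 0, "fingers": 1},
    {"dx": 0, "dy": 0, "dz": 1, "twist": 0, "fingers": 1}
  ]
}}

```text
clock: 18.52
eef_pos: [0.4262, 0.1764, 0.0295]
tool_rot: [0.762, 0.648, 0.0, 0.0]
ft_force: [-0.3, -0.4, -1.9]
grip_width: 0.0481
grasp_force: 63.9
```

Not yet touching, and about 2 mm remains.

>>> {"fn": "carry_out", "kwargs": {
  "plan": [
    {"dx": 0, "dy": 0, "dz": 0.8, "twist": 0, "fingers": 1},
    {"dx": 0, "dy": 0, "dz": 1.6, "twist": 0, "fingers": 1},
    {"dx": 0, "dy": 0, "dz": 2, "twist": 0, "fingers": 1},
    {"dx": 0, "dy": 0, "dz": 2, "twist": 0, "fingers": 1},
    {"dx": 0, "dy": 0, "dz": 2, "twist": 0, "fingers": 1}
  ]
}}

```text
clock: 18.93
eef_pos: [0.426, 0.1763, 0.0273]
tool_rot: [0.762, 0.648, -0.0, -0.0]
ft_force: [0.1, -0.3, -2.0]
grip_width: 0.0482
grasp_force: 64.0
```

>>> {"fn": "carry_out", "kwargs": {
  "plan": [
    {"dx": 0, "dy": 0, "dz": 0.5, "twist": 0, "fingers": 1},
    {"dx": 0, "dy": 0, "dz": 1, "twist": 0, "fingers": 1},
    {"dx": 0, "dy": 0, "dz": 1, "twist": 0, "fingers": 1},
    {"dx": 0, "dy": 0, "dz": 1, "twist": 0, "fingers": 1},
    {"dx": 0, "dy": 0, "dz": 1, "twist": 0, "fingers": 1}
  ]
}}

```text
clock: 19.35
eef_pos: [0.426, 0.1763, 0.0272]
tool_rot: [0.762, 0.648, 0.0, 0.0]
ft_force: [-3.3, -1.9, 7.7]
grip_width: 0.0484
grasp_force: 65.0
```

Seated. Release and look.

>>> {"fn": "carry_out", "kwargs": {
  "plan": [
    {"dx": 0, "dy": 0, "dz": 0, "twist": 0, "fingers": -0.2},
    {"dx": 0, "dy": 0, "dz": 0, "twist": 0, "fingers": -0.4},
    {"dx": 0, "dy": 0, "dz": 0, "twist": 0, "fingers": -0.6},
    {"dx": 0, "dy": 0, "dz": 0, "twist": 0, "fingers": -0.9},
    {"dx": 0, "dy": 0, "dz": 0, "twist": 0, "fingers": -0.9}
  ]
}}

```text
clock: 19.77
eef_pos: [0.4261, 0.1764, 0.0262]
tool_rot: [0.762, 0.648, 0.0, 0.0]
ft_force: [0.4, 0.1, 0.4]
grip_width: 0.0811
grasp_force: 0.0
```

>>> {"fn": "carry_out", "kwargs": {
  "plan": [
    {"dx": 0, "dy": 0, "dz": -10, "twist": 0, "fingers": -1},
    {"dx": 0, "dy": 0, "dz": -35, "twist": 0, "fingers": -1},
    {"dx": 0, "dy": 0, "dz": -70, "twist": 0, "fingers": -1},
    {"dx": 0, "dy": 0, "dz": -105, "twist": 0, "fingers": -1},
    {"dx": 0, "dy": 0, "dz": -140, "twist": 0, "fingers": -1}
  ]
}}

```text
clock: 20.18
eef_pos: [0.4255, 0.1761, 0.1675]
tool_rot: [0.762, 0.648, -0.001, -0.0]
ft_force: [0.7, -0.1, -0.5]
grip_width: 0.0854
grasp_force: 0.0
```

Run:
```python
from h import *
from workcell import camera
o=state();print(go(o,.636,.005,.23,80))
c=camera('wrist');h=cv2.cvtColor(c['image'],cv2.COLOR_RGB2HSV);S,V=h[...,1].astype(int),h[...,2].astype(int)
cv2.imwrite('pics/w8.png',c['image'][:,:,::-1])
u,v=proj(c,[.426,.174,.042])[0].astype(int);print(u,v,h[v,u])
w=np.zeros(S.shape,bool);w[v-80:v+80,u-60:u+60]=1
stand(c,w&(abs(S-S[v,u])<14)&(V>160),.042,'mid')
```

```text
t 20.18 [0.4255 0.1761 0.1675] w 0.0854 g 0.0 F [ 0.7 -0.1 -0.5] tilt 0.062 j6 2.12
(array([-135.2,  235.1,  -62.6]), np.float64(0.8))
277 202 [ 17  85 205]
mid [280. 197.] [0.4282 0.176 ] [np.float64(50.6), np.float64(102.5)] dir 82.4
```

View pics/w8.png

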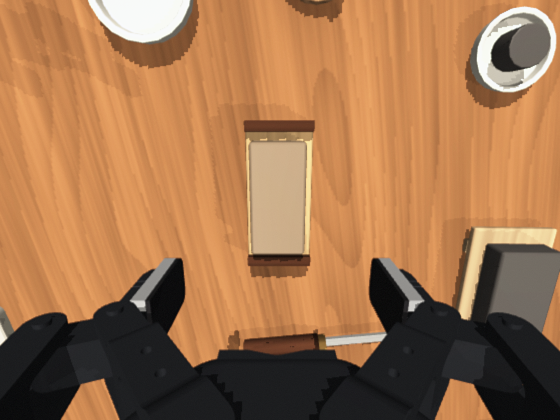

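The mid stone is centred between its cleats at about (279,197). Now the big stone.

>>> {"fn": "carry_out", "kwargs": {
  "plan": [
    {"dx": -10, "dy": 18, "dz": -15, "twist": 0, "fingers": -1},
    {"dx": -27, "dy": 47, "dz": -30, "twist": 0, "fingers": -1},
    {"dx": -45, "dy": 78, "dz": -45, "twist": 0, "fingers": -1},
    {"dx": -63, "dy": 109, "dz": -58, "twist": 0, "fingers": -1},
    {"dx": -81, "dy": 140, "dz": -63, "twist": 1, "fingers": -1}
  ]
}}

```text
clock: 20.65
eef_pos: [0.5533, 0.0731, 0.2315]
tool_rot: [0.767, 0.641, 0.002, 0.001]
ft_force: [0.7, 0.0, 0.6]
grip_width: 0.0852
grasp_force: 0.0
```

>>> {"fn": "carry_out", "kwargs": {
  "plan": [
    {"dx": -18, "dy": 31, "dz": 0, "twist": 0, "fingers": -1},
    {"dx": -35, "dy": 60, "dz": 0, "twist": 0, "fingers": -1},
    {"dx": -46, "dy": 80, "dz": 0, "twist": 0, "fingers": -1},
    {"dx": -53, "dy": 92, "dz": 0, "twist": 0, "fingers": -1},
    {"dx": -54, "dy": 95, "dz": 0, "twist": 0, "fingers": -1}
  ]
}}

```text
clock: 21.07
eef_pos: [0.6367, 0.0017, 0.2278]
tool_rot: [0.768, 0.64, -0.0, -0.0]
ft_force: [-0.8, 0.3, -0.6]
grip_width: 0.085
grasp_force: 0.0
```

Run:
```python
from h import *
from workcell import camera
import pickle
camera('wrist');o=state()
c=camera('wrist');pickle.dump((c,o),open('w9.pkl','wb'));cv2.imwrite('pics/w9.png',c['image'][:,:,::-1])
h=cv2.cvtColor(c['image'],cv2.COLOR_RGB2HSV);S,V=h[...,1].astype(int),h[...,2].astype(int)
u,v=proj(c,[.645,.022,.040])[0].astype(int);print(u,v,h[v,u])
w=np.zeros(S.shape,bool);w[v-75:v+85,u-60:u+60]=1
p,a=stand(c,w&(S<90)&(abs(V-V[v,u])<25),.040,'big');print(go(o,*p,.019,a))
# stand_big too
u,v=proj(c,[.6346,-.2637,.02])[0];print(u,v)
```

```text
t 21.12 [0.6361 0.0027 0.2279] w 0.0854 g 0.0 F [-0.8  0.3 -0.2] tilt 0.059 j6 1.76
282 166 [ 18  33 141]
big [281.5 163. ] [0.6445 0.0227] [np.float64(57.4), np.float64(127.4)] dir 81.3
(array([ 21.2,   4.9, 208.9]), np.float64(-1.6))
310.9716436525352 370.14315968286473
```

View pics/w9.png

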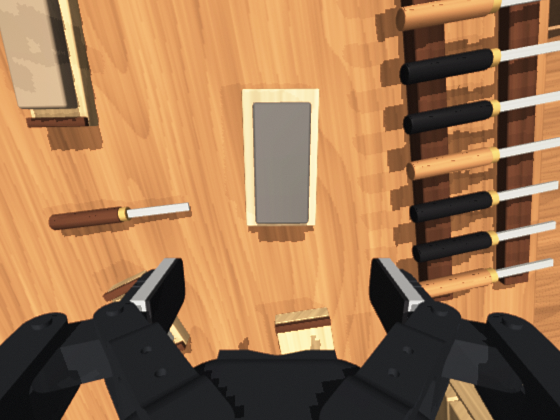

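The big stone is centred at (282,163). Descend and grip.

>>> {"fn": "carry_out", "kwargs": {
  "plan": [
    {"dx": 10, "dy": 2, "dz": 25, "twist": -1.6, "fingers": -1},
    {"dx": 21, "dy": 5, "dz": 63, "twist": -1.6, "fingers": -1},
    {"dx": 21, "dy": 5, "dz": 103, "twist": -1.6, "fingers": -1},
    {"dx": 21, "dy": 5, "dz": 142, "twist": -1.6, "fingers": -1},
    {"dx": 21, "dy": 5, "dz": 176, "twist": -1.6, "fingers": -1}
  ]
}}

```text
clock: 21.58
eef_pos: [0.6418, 0.0255, 0.0513]
tool_rot: [0.757, 0.653, -0.001, -0.001]
ft_force: [0.2, -0.2, -1.0]
grip_width: 0.0854
grasp_force: 0.0
```

>>> {"fn": "carry_out", "kwargs": {
  "plan": [
    {"dx": 0, "dy": 0, "dz": 15, "twist": 0, "fingers": -1},
    {"dx": 0, "dy": 0, "dz": 25, "twist": 0, "fingers": -1},
    {"dx": 0, "dy": 0, "dz": 32, "twist": 0, "fingers": -1},
    {"dx": 0, "dy": 0, "dz": 35, "twist": 0, "fingers": -1},
    {"dx": 0, "dy": 0, "dz": 35, "twist": 0, "fingers": -1}
  ]
}}

```text
clock: 22.0
eef_pos: [0.6443, 0.0242, 0.0191]
tool_rot: [0.758, 0.652, 0.001, 0.0]
ft_force: [-0.4, -0.6, 0.9]
grip_width: 0.085
grasp_force: 0.0
```

>>> {"fn": "carry_out", "kwargs": {
  "plan": [
    {"dx": 0, "dy": 0, "dz": 0, "twist": 0, "fingers": -0.8},
    {"dx": 0, "dy": 0, "dz": 0, "twist": 0, "fingers": -0.5},
    {"dx": 0, "dy": 0, "dz": 0, "twist": 0, "fingers": -0.3},
    {"dx": 0, "dy": 0, "dz": 0, "twist": 0, "fingers": 1},
    {"dx": 0, "dy": 0, "dz": 0, "twist": 0, "fingers": 1}
  ]
}}

```text
clock: 22.42
eef_pos: [0.6454, 0.0238, 0.0205]
tool_rot: [0.758, 0.652, 0.002, 0.001]
ft_force: [1.3, 0.7, 7.0]
grip_width: 0.0588
grasp_force: 67.0
```

Run:
```python
from h import *
o=state();print(go(o,.6346,-.2637,.15,89.6))
```

```text
t 22.42 [0.6454 0.0238 0.0205] w 0.0588 g 67.0 F [1.3 0.7 7. ] tilt 0.224 j6 1.76
(array([-285.7,   32.9, -129.6]), np.float64(-8.2))
```

>>> {"fn": "carry_out", "kwargs": {
  "plan": [
    {"dx": 0, "dy": 0, "dz": -3, "twist": 0, "fingers": 1},
    {"dx": 0, "dy": 0, "dz": -12, "twist": 0, "fingers": 1},
    {"dx": 0, "dy": 0, "dz": -30, "twist": 0, "fingers": 1},
    {"dx": 0, "dy": 0, "dz": -58, "twist": 0, "fingers": 1},
    {"dx": -10, "dy": 1, "dz": -88, "twist": 0, "fingers": 1}
  ]
}}

```text
clock: 22.83
eef_pos: [0.6412, 0.0153, 0.1049]
tool_rot: [0.757, 0.653, -0.002, -0.002]
ft_force: [0.8, 1.0, -3.6]
grip_width: 0.0584
grasp_force: 65.9
```

>>> {"fn": "carry_out", "kwargs": {
  "plan": [
    {"dx": -28, "dy": 3, "dz": -20, "twist": -1, "fingers": 1},
    {"dx": -60, "dy": 7, "dz": -36, "twist": -3, "fingers": 1},
    {"dx": -92, "dy": 11, "dz": -40, "twist": -5, "fingers": 1},
    {"dx": -124, "dy": 15, "dz": -40, "twist": -7, "fingers": 1},
    {"dx": -156, "dy": 19, "dz": -40, "twist": -8, "fingers": 1}
  ]
}}

```text
clock: 23.25
eef_pos: [0.6383, -0.1446, 0.1469]
tool_rot: [0.71, 0.704, -0.0, -0.0]
ft_force: [0.2, 0.0, -4.3]
grip_width: 0.0583
grasp_force: 66.0
```

Run:
```python
from h import *
o=state();print(go(o,.6346,-.2637,.15,89.6))
```

```text
t 23.25 [ 0.6383 -0.1446  0.1469] w 0.0583 g 66.0 F [ 0.2  0.  -4.3] tilt 0.006 j6 1.36
(array([-119.1,   -2.6,   -3.1]), np.float64(-0.1))
```

>>> {"fn": "carry_out", "kwargs": {
  "plan": [
    {"dx": -30, "dy": -1, "dz": 0, "twist": 0, "fingers": 1},
    {"dx": -60, "dy": -2, "dz": 0, "twist": 0, "fingers": 1},
    {"dx": -85, "dy": -3, "dz": -2, "twist": 0, "fingers": 1},
    {"dx": -102, "dy": -3, "dz": -2, "twist": 0, "fingers": 1},
    {"dx": -112, "dy": -3, "dz": -2, "twist": 0, "fingers": 1}
  ]
}}

```text
clock: 23.67
eef_pos: [0.6337, -0.2577, 0.1477]
tool_rot: [0.712, 0.702, -0.0, -0.0]
ft_force: [-0.3, -0.1, -3.8]
grip_width: 0.0585
grasp_force: 65.9
```

>>> {"fn": "carry_out", "kwargs": {
  "plan": [
    {"dx": 0, "dy": 0, "dz": 0, "twist": 0, "fingers": 1},
    {"dx": 0, "dy": 0, "dz": 0, "twist": 0, "fingers": 1},
    {"dx": 0, "dy": 0, "dz": 0, "twist": 0, "fingers": 1},
    {"dx": 0, "dy": 0, "dz": 0, "twist": 0, "fingers": 1},
    {"dx": 0, "dy": 0, "dz": 0, "twist": 0, "fingers": 1}
  ]
}}

```text
clock: 24.08
eef_pos: [0.6349, -0.2536, 0.1484]
tool_rot: [0.71, 0.704, 0.0, -0.0]
ft_force: [-0.3, 0.8, -3.6]
grip_width: 0.0585
grasp_force: 65.9
```

Run:
```python
from h import *
from workcell import camera
import pickle
o=state();c=camera('wrist');pickle.dump((c,o),open('w10.pkl','wb'));cv2.imwrite('pics/w10.png',c['image'][:,:,::-1])
print(go(o,.6346,-.2637,.0265,89.6))
```

```text
t 24.08 [ 0.6349 -0.2536  0.1484] w 0.0585 g 65.9 F [-0.3  0.8 -3.6] tilt 0.022 j6 1.20
(array([-10.1,  -0.2, 121.9]), np.float64(-0.1))
```

View pics/w10.png

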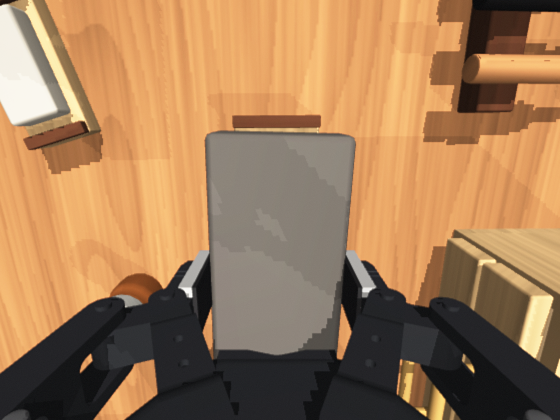

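Run:
```python
from h import *
import pickle
c,o=pickle.load(open('w10.pkl','rb'))
g=c['image'].astype(int).mean(2);print([(u,int(g[121,u])) for u in (*range(230,237),*range(317,325))],[(v,int(g[v,277])) for v in range(111,142)])
M=R.from_quat(o['tool_rot']).as_matrix();x,y=M[:2,0],M[:2,1];z=o['eef_pos'][2];E=o['eef_pos'][:2]
f=lambda p,z,a:round(float((cast(c,p,z)[0]-E)@a)*1e3,1)
print('cleat inner',f((277,127.5),.028,x),'outer',f((277,115),.028,x),'end bot/top',f((277,132.5),z-.0065,x),f((277,138),z+.0195,x))
print('cleat',f((233,121),.028,y),f((321,121),.028,y),'stone',f((207,180),z+.0195,y),f((354,180),z+.0195,y))
```

```text
[(230, 164), (231, 163), (232, 115), (233, 83), (234, 82), (235, 82), (236, 83), (317, 86), (318, 86), (319, 85), (320, 105), (321, 170), (322, 175), (323, 172), (324, 169)] [(111, 167), (112, 167), (113, 168), (114, 168), (115, 117), (116, 87), (117, 87), (118, 87), (119, 85), (120, 85), (121, 85), (122, 85), (123, 82), (124, 82), (125, 83), (126, 81), (127, 86), (128, 161), (129, 180), (130, 179), (131, 145), (132, 97), (133, 85), (134, 99), (135, 115), (136, 125), (137, 129), (138, 130), (139, 130), (140, 130), (141, 130)]
cleat inner 62.8 outer 72.6 end bot/top 63.3 62.3
cleat -35.8 35.9 stone -28.1 30.9
```

The big stone is in line with its stand. Cleat inner edge at row 128 and the stone end at row 132, so it needs about 9 mm back along the tool x axis.

>>> {"fn": "carry_out", "kwargs": {
  "plan": [
    {"dx": -5, "dy": -1, "dz": 5, "twist": 0, "fingers": 1},
    {"dx": -9, "dy": -1, "dz": 35, "twist": 0, "fingers": 1},
    {"dx": -9, "dy": -1, "dz": 67, "twist": 0, "fingers": 1},
    {"dx": -9, "dy": -1, "dz": 92, "twist": 0, "fingers": 1},
    {"dx": -9, "dy": -1, "dz": 104, "twist": 0, "fingers": 1}
  ]
}}

```text
clock: 24.55
eef_pos: [0.6305, -0.2632, 0.0395]
tool_rot: [0.711, 0.703, -0.001, -0.003]
ft_force: [-0.7, 0.4, -5.2]
grip_width: 0.0585
grasp_force: 65.8
```

>>> {"fn": "carry_out", "kwargs": {
  "plan": [
    {"dx": 0, "dy": 0, "dz": 4, "twist": 0, "fingers": 1},
    {"dx": 0, "dy": 0, "dz": 7, "twist": 0, "fingers": 1},
    {"dx": 0, "dy": 0, "dz": 10, "twist": 0, "fingers": 1},
    {"dx": 0, "dy": 0, "dz": 13, "twist": 0, "fingers": 1},
    {"dx": 0, "dy": 0, "dz": 15, "twist": 0, "fingers": 1}
  ]
}}

```text
clock: 24.97
eef_pos: [0.6347, -0.2648, 0.031]
tool_rot: [0.711, 0.703, 0.001, 0.002]
ft_force: [-0.2, -0.0, -4.3]
grip_width: 0.0582
grasp_force: 65.8
```

>>> {"fn": "carry_out", "kwargs": {
  "plan": [
    {"dx": 0, "dy": 0, "dz": 0.5, "twist": 0, "fingers": 1},
    {"dx": 0, "dy": 0, "dz": 1, "twist": 0, "fingers": 1},
    {"dx": 0, "dy": 0, "dz": 1, "twist": 0, "fingers": 1},
    {"dx": 0, "dy": 0, "dz": 1, "twist": 0, "fingers": 1},
    {"dx": 0, "dy": 0, "dz": 1, "twist": 0, "fingers": 1}
  ]
}}

```text
clock: 25.38
eef_pos: [0.6336, -0.2644, 0.0286]
tool_rot: [0.711, 0.703, 0.0, 0.0]
ft_force: [0.8, -0.0, -3.5]
grip_width: 0.0586
grasp_force: 65.8
```

>>> {"fn": "carry_out", "kwargs": {
  "plan": [
    {"dx": 0, "dy": 0, "dz": 0.7, "twist": 0, "fingers": 1},
    {"dx": 0, "dy": 0, "dz": 1.4, "twist": 0, "fingers": 1},
    {"dx": 0, "dy": 0, "dz": 2, "twist": 0, "fingers": 1},
    {"dx": 0, "dy": 0, "dz": 2, "twist": 0, "fingers": 1},
    {"dx": 0, "dy": 0, "dz": 2, "twist": 0, "fingers": 1}
  ]
}}

```text
clock: 25.8
eef_pos: [0.6335, -0.2643, 0.0266]
tool_rot: [0.711, 0.703, 0.0, 0.0]
ft_force: [-1.5, 1.0, -1.1]
grip_width: 0.0582
grasp_force: 66.1
```

Starting to touch; half a millimetre more, then release.

>>> {"fn": "carry_out", "kwargs": {
  "plan": [
    {"dx": 0, "dy": 0, "dz": 0.5, "twist": 0, "fingers": 1},
    {"dx": 0, "dy": 0, "dz": 0.7, "twist": 0, "fingers": 1},
    {"dx": 0, "dy": 0, "dz": 0.7, "twist": 0, "fingers": 1},
    {"dx": 0, "dy": 0, "dz": 0.7, "twist": 0, "fingers": -0.4},
    {"dx": 0, "dy": 0, "dz": 0.7, "twist": 0, "fingers": -0.6}
  ]
}}

```text
clock: 26.22
eef_pos: [0.634, -0.2646, 0.0259]
tool_rot: [0.711, 0.703, 0.0, 0.001]
ft_force: [-0.5, -0.6, 0.4]
grip_width: 0.068
grasp_force: 0.0
```

>>> {"fn": "carry_out", "kwargs": {
  "plan": [
    {"dx": 0, "dy": 0, "dz": 0, "twist": 0, "fingers": -0.8},
    {"dx": 0, "dy": 0, "dz": 0, "twist": 0, "fingers": -1},
    {"dx": 0, "dy": 0, "dz": 0, "twist": 0, "fingers": -1},
    {"dx": 0, "dy": 0, "dz": 0, "twist": 0, "fingers": -1},
    {"dx": 0, "dy": 0, "dz": -5, "twist": 0, "fingers": -1}
  ]
}}

```text
clock: 26.63
eef_pos: [0.6326, -0.264, 0.0295]
tool_rot: [0.711, 0.703, -0.0, -0.001]
ft_force: [0.4, 0.3, -0.0]
grip_width: 0.0854
grasp_force: 0.0
```

>>> {"fn": "carry_out", "kwargs": {
  "plan": [
    {"dx": 0, "dy": 0, "dz": -20, "twist": 0, "fingers": -1},
    {"dx": 0, "dy": 0, "dz": -50, "twist": 0, "fingers": -1},
    {"dx": 0, "dy": 0, "dz": -85, "twist": 0, "fingers": -1},
    {"dx": 0, "dy": 0, "dz": -120, "twist": 0, "fingers": -1},
    {"dx": 0, "dy": 0, "dz": -150, "twist": 0, "fingers": -1}
  ]
}}

```text
clock: 27.05
eef_pos: [0.6338, -0.2644, 0.1837]
tool_rot: [0.711, 0.703, 0.0, 0.001]
ft_force: [0.6, -0.9, 0.4]
grip_width: 0.0856
grasp_force: 0.0
```

>>> {"fn": "carry_out", "kwargs": {
  "plan": [
    {"dx": 0, "dy": 30, "dz": 0, "twist": 0, "fingers": -1},
    {"dx": 0, "dy": -30, "dz": 0, "twist": 0, "fingers": -1},
    {"dx": 0, "dy": -60, "dz": 0, "twist": 0, "fingers": -1},
    {"dx": 0, "dy": -90, "dz": 0, "twist": 0, "fingers": -1},
    {"dx": 0, "dy": -100, "dz": 0, "twist": 0, "fingers": -1}
  ]
}}

```text
clock: 27.47
eef_pos: [0.5276, -0.2625, 0.1777]
tool_rot: [0.712, 0.703, -0.002, -0.005]
ft_force: [-0.1, 0.4, 0.5]
grip_width: 0.0852
grasp_force: 0.0
```

Run:
```python
from h import *
from workcell import camera
o=state();c=camera('top');w=camera('wrist')
h=cv2.cvtColor(c['image'],cv2.COLOR_RGB2HSV);S,V=h[...,1].astype(int),h[...,2].astype(int)
for n,p in dict(big=(.6346,-.2637,.046),mid=(.4258,.1739,.042),small=(.4364,-.144,.04)).items():
    u,v=proj(c,p)[0].astype(int);m=np.zeros(S.shape,bool);m[v-25:v+25,u-40:u+40]=1
    stand(c,m&(abs(S-S[v,u])<20)&(abs(V-V[v,u])<30),p[2],n)
big=cv2.resize(c['image'][130:280,150:450],(800,400),interpolation=cv2.INTER_CUBIC)
cv2.imwrite('pics/fin.png',np.vstack([big,np.hstack([cv2.resize(w['image'],(266,200)),np.zeros((200,534,3),np.uint8)])])[:,:,::-1])
```

```text
t 27.47 [ 0.5276 -0.2625  0.1777] w 0.0852 g 0.0 F [-0.1  0.4  0.5] tilt 0.572 j6 1.12
big [386.6 176.9] [ 0.633  -0.2626] [np.float64(57.5), np.float64(124.6)] dir 87.4
mid [220.9 251.3] [0.425  0.1772] [np.float64(46.9), np.float64(100.8)] dir 80.9
small [341.4 249.4] [ 0.4365 -0.1436] [np.float64(76.5), np.float64(37.2)] dir 105.1
```

View pics/fin.png

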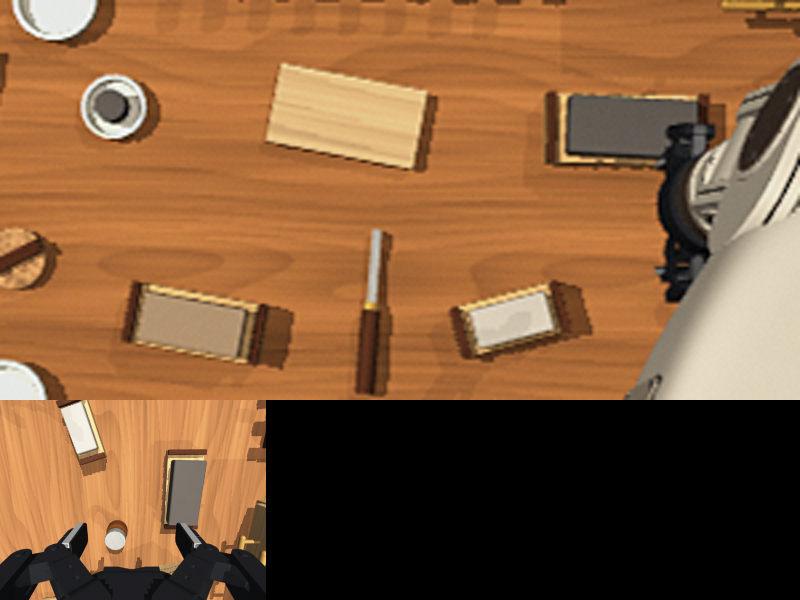

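All three stones are on their stands, within about 4 mm of centre. The puck (113,107) is centred in the dish (114,107), and the gouge and jar are unmoved. I'm handing in the job.

```bash
python3 -c "
from workcell import job_done
print(job_done())"
```

```text
the job is handed in; nothing more can be done
None
```

I handed the job in at about 27 s. Each sharpening stone lies on its own stand, within about 4 mm of centre in the final image; the dressing stone stands in the smallest dish, and the gouge and jar were not touched. The hand-in returned no verdict.

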